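Lock the plate carrier onto the shaker with its spring clip

TASK

The plate carrier on the shaker still has to be locked: draw the orange spring clip out of its blue holder, lay it down flat on the bench and let go, then take it again, with the upright thumb plate as its handle. Bring it in along the channel between the two white deep-well plates, low over the deck of the carrier, and push it sideways into the groove at the foot of the spindle until its jaws snap shut and it is fully home, then let go. Leave the two plates and the other things on the bench in their places.

Things in the scene. Friction and masses are not known exactly. Their poses are not given: they have to be found in the camera images.
- clip_seat (a point): Middle of the spring clip's jaws, half-way up its 10 mm thickness; on the spindle's axis when home (1 mm play). z is the clip's up, x points to the jaws' open end, y to the left jaw. Clip: 0.13 kg, lying flat, 56 mm wide, x from -96 mm (thumb plate) to +23 mm (jaw tips). Two steel jaws at y = +-16 to 26 mm, their lips (at x = 13 mm) 21 mm apart, flared tips 40 mm apart
- clip_yoke (a point): Middle of the clip's orange yoke, the rigid block behind the jaws, 30 mm behind clip_seat (same axes, half-way up the thickness): 26 mm long in x, 56 mm wide in y, 10 mm thick. In the holder it stands in the open and can be gripped from above across its width (y), fingertips almost on the bench
- clip_thumb (a point): Middle of the clip's upright orange thumb plate, 90 mm behind clip_seat and 23 mm higher (same axes): 12 mm thick in x, 36 mm wide in y, from 10 to 46 mm above the clip's underside; grip it from above with fingers closing along x. A tail 16 mm wide, 10 mm thick joins it to the yoke. 62 mm free between it and the spindle's flange when home
- jaw_left (a joint): Angle (rad) of the left spring jaw: 0 when closed, growing as it is spread (up to 0.35); about 0.15 as the lips pass the spindle, then it snaps back to under 0.05. A firm spring: pushing the clip on takes up to about 15 N
- jaw_right (a joint): The same for the right jaw
- holder: Blue open-fronted holder fixed to the bench, 70 mm deep, 76 mm wide, 64 mm high, walls and roof 6 mm; origin on the bench at the middle of its mouth, which looks along its +x. At the start the clip lies on the bench, thumb plate about 25 mm inside the mouth under the roof, jaws outside pointing along the holder's +x
- spindle (a point): Point on the axis of the shaker's upright steel spindle, 5 mm above the carrier's deck (where the middle of a clip lying on the deck comes; 75 mm above the bench). Fixed. x runs along the channel away from the robot, z up. The groove is 30 mm in diameter and 18 mm high, starting at the deck; above it comes a flange 44 mm in diameter and a nut, ending 38 mm above the deck
- shaker: Plate shaker fixed to the bench: white base with an aluminium carrier deck, 150 mm along x and 260 mm along y, deck surface 70 mm above the bench; origin on the bench under the spindle, x along the channel away from the robot. The clip comes in along +x from the robot's side
- plate_left: White deep-well plate, 127 x 85 x 44 mm, loose on the deck at the left (y+) side of the spindle; origin at the centre of its underside. The channel between the two plates is about 80 mm wide, centred on the spindle, its walls 44 mm high
- plate_right: The same at the right (y-) side
- tip_box: Purple box with a lilac lid, 85 x 120 x 62 mm, origin under its centre; leave alone
- pipette: Grey and white pipette lying down, about 220 mm long, 28 mm thick; leave alone
- bottle: White bottle with a blue cap, 64 mm in diameter, 130 mm high; leave alone
- dish: Clear round dish, 92 mm in diameter, 14 mm high; leave alone
- calculator: Brown desk calculator, 190 x 120 x 16 mm, lying flat; leave alone
Not all that is in view belongs to the job. There is more than one size of the part that bears clip_seat; the job needs the smallest.

How it is judged:
On the way, in this order (a step that is already met when the one before it is completed fails the run):
1. the clip has been drawn out of the holder and lies flat on the bench, let go, its thumb plate clear of the mouth (x of clip_thumb in the frame of holder above 0.025 m and height (world z) of clip_seat below 0.012 m and angle between clip_seat's own z axis and vertical below 0.1 rad and contact force between the fingers and clip below 0.1 N), for 0.2 s.
2. the clip is snapped home on the spindle (horizontal distance between clip_seat and spindle below 0.004 m and z of clip_seat in the frame of spindle between -0.004 and 0.01 m and angle between clip_seat's own z axis and vertical below 0.12 rad and value of joint each of jaw_left, jaw_right below 0.06 rad), for 0.2 s.
At the end, for the whole second after the job is handed in: The clip is home on the spindle, released and at rest: the middle of its jaws within 4 mm of the spindle's axis seen from above, in the groove at deck height (4 mm below to 10 mm above the point spindle), tilted less than 0.12 rad, both jaws snapped shut (under 0.06 rad) (all of step 2 and linear speed of clip below 0.02 m/s); the robot touches nothing.
It fails at once if a deep-well plate is pushed more than 15 mm or tipped (distance of any of plate_left, plate_right from where it was at the start of the episode above 0.015 m or angle between any of plate_left, plate_right's own z axis and vertical above 0.3 rad).
It fails at once if another thing on the bench is knocked more than 30 mm or tipped (distance of any of tip_box, pipette, bottle, dish, calculator from where it was at the start of the episode above 0.03 m or angle between any of tip_box, pipette, bottle, dish, calculator's own z axis and vertical above 0.5 rad).
It also fails if it takes over 67 s, if anything falls off the work surface, if the arm or the gripper's body presses on something with over 40 N, if the wrist force passes 120 N, or if a joint passes its speed limit or range.

ROBOT

A 6-joint arm with a two-finger parallel gripper is mounted at the origin on the work surface. World frame = base frame: x ahead of the robot, y to its left, z up, the work surface at z = 0. Lengths are in m, angles in rad, forces in N, time in s.
With the tool pointing down it reaches from about 0.35 to 0.925 m from the base axis. Payload 6.4 kg.
Tool frame: the origin (TCP) lies between the finger pads; the fingertips stand 25 mm ahead of it and the grasp point (between the pads) lies 6 mm ahead of it; z points along the fingers, y is the direction in which the jaws open and shut (so a half turn about z gives the same grasp; the last joint's range is limited). The gripper opens to 94 mm and grips with 3 to 60 N. Pads are 16 mm wide; open, the fingers measure 119 mm over their backs; the gripper's body (75 mm by 177 mm) begins 78 mm behind the grasp point.
Start: joints at [1.077, 0.245, 1.558, -0, 1.339, -0.174], TCP at [0.204, 0.617, 0.202] pointing down, gripper open.
Joint ranges: [-3.13, 3.13], [-1.02, 2.26], [0.13, 2.54], [-0.95, 4.09], [0.21, 2.88], [-2.74, 2.74]. Speed limits (rad/s): [2.57, 2.57, 3.14, 3.14, 3.14, 3.14].

INTERFACE

Orientations are given as a 3x3 rotation matrix whose columns are the frame's x, y, z axes.
In Python, from plant import env gives the robot as it stands. The module is installed in compiled form; this text tells all that it offers.
- The arm moves only by the shell command python3 -m handwheel 'ROWS'. ROWS is a JSON object of lists of equal length, an entry for each row: "translation": the shift along the world's x, y, z in m, a list of three; "spin": the turn about the world's z in degrees; "jaw": the opening, from 0 (shut) to 1 (fully open). A call has 1 to 20 rows; each row is the pose to reach, as a shift and turn from the pose commanded when the call began; what a row does not reach only later rows make up. A row lasts 1/12 s, in which the tool goes at most 41.7 mm and 7.16 degrees, less where a joint would pass 70% of its speed; a pose out of reach is approached as far as the arm can. A call with a gripper value outside its range is refused whole. The fingers move at their own pace and stop on an object; the grip force is fixed at half the most. Time passes only in rows, so rows that repeat a pose let the fingers close. It gives the time, the measured TCP pose, the force and the opening at its end, in the units of the state.
- env.read_state(): the state, without advancing time (a new reading comes with each control period).
- env.capture(name): name is "scene" or "top"; returns a dict with "image" (384x512x3 uint8, red, green, blue), "intrinsics" (3x3 intrinsics, pixels), "distortion" ([k1, k2, p1, p2, k3] as OpenCV has them; the pictures are not rectified), "origin" and "attitude" of the camera in the world. Camera axes: x right, y down, z forward; pixel columns grow to the right and rows downward; lengths in m; the calibration is good to about 2 mm. A picture is of the moment at which its call begins. There is no depth.
- env.sign_off(): hands the job in, once; it reports no verdict.
The state is a dict: "t": time; "qpos": joint angles; "qvel": joint speeds; "effort": joint torques, N m; "tcp_pos": TCP position; "eef_rot": TCP orientation; "contact_force": force on the tool from outside, world axes, zero at the start; "moment": the same for the moment, N m; "gripper_width": opening from 0.0 (shut) to 1.0 (fully open).
Only numpy, scipy, OpenCV 4.12 (cv2) and the standard library are available. Lean on these libraries where they do the work, as an engineer would, in place of code of your own. Each camera call takes 0.05 s, during which the arm holds its last target.

## Working session

There is one attempt and no reset: what is moved stays moved. The work goes in short steps, Python scripts to look and compute and a shell command to move; the robot and the scene stay as the last step left them, time stands still between calls to the robot, and variables do not carry over. Pictures are saved under pics/ and viewed, and the job is handed in when it is done.

```bash
mkdir -p pics; cat > h.py <<'E'
import numpy as np, cv2
from plant import env
def cap(n,fn=None):
    c=env.capture(n)
    if fn: cv2.imwrite('pics/'+fn,cv2.cvtColor(c['image'],cv2.COLOR_RGB2BGR))
    return c
def ray(c,uv):
    p=cv2.undistortPoints(np.array([[uv]],float),np.array(c['intrinsics']),np.array(c['distortion']))[0,0]
    d=np.array(c['attitude'])@np.array([p[0],p[1],1]); return np.array(c['origin']),d
def onz(c,uv,z):
    o,d=ray(c,uv); return o+d*(z-o[2])/d[2]
def proj(c,P):
    R=np.array(c['attitude']).T; t=-R@np.array(c['origin'])
    return cv2.projectPoints(np.array(P,float).reshape(-1,3),cv2.Rodrigues(R)[0],t,np.array(c['intrinsics']),np.array(c['distortion']))[0][:,0]
E
python3 - <<'E'
from h import *
for n in('scene','top'):
    c=cap(n,n+'0.png'); print(n,np.array(c['origin']),np.array(c['attitude']),c['intrinsics'],c['distortion'])
s=env.read_state();print(s['t'],s['tcp_pos'],s['eef_rot'],s['gripper_width'])
E
```

```text
scene [ 1.21412394 -0.81811824  0.94143781] [[ 0.76650405  0.39089615 -0.50957997]
 [ 0.64198962 -0.48847764  0.5909644 ]
 [-0.01791271 -0.78012166 -0.62537136]] [[453.71352058   0.         258.96412964]
 [  0.         453.71352058 184.99328625]
 [  0.           0.           1.        ]] [0.01592451 0.         0.         0.         0.        ]
top [ 0.33147627 -0.01514304  1.31299101] [[-0.02284263 -0.98811563  0.15200566]
 [-0.99972104  0.02348995  0.00246393]
 [-0.00600525 -0.15190698 -0.98837655]] [[393.3390369    0.         257.15335328]
 [  0.         393.3390369  190.08576114]
 [  0.           0.           1.        ]] [-0.0806321  0.         0.         0.         0.       ]
0.1 [0.20405271 0.61657768 0.20097318] [[-9.49306314e-01  3.14351462e-01 -8.25231386e-04]
 [ 3.14352387e-01  9.49305200e-01 -1.48774699e-03]
 [ 3.15721004e-04 -1.67174107e-03 -9.99998553e-01]] 0.9989384760522826
```

View pics/scene0.png

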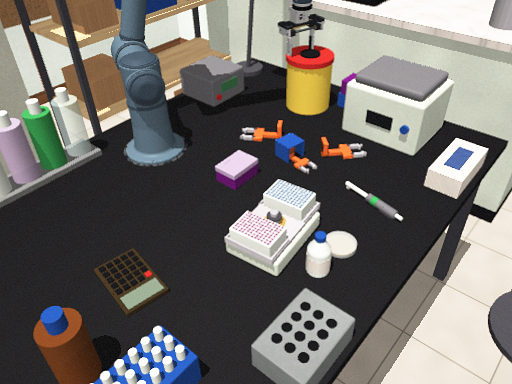

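View pics/top0.png

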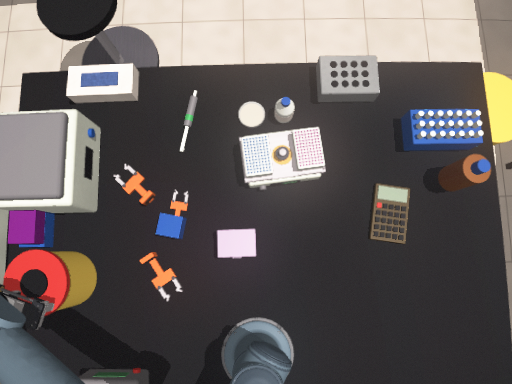

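Candidates for the clip in the top view are (135,187) loose, (179,206) in the blue holder and (161,275) loose. There is also orange around the spindle at (282,153). I'll check them in close crops.

```bash
python3 - <<'E'
from h import *
c=cap('top');b=cv2.cvtColor(c['image'],cv2.COLOR_RGB2BGR)
cv2.imwrite('pics/ct.png',np.vstack([cv2.resize(b[150:310,100:300],None,fx=3.7,fy=3.7,interpolation=2)]))
print(proj(c,[[0.204,0.617,0.18]]))
s=cap('scene');a=cv2.cvtColor(s['image'],cv2.COLOR_RGB2BGR)
print(proj(s,[[0.204,0.617,0.18]]))
cv2.imwrite('pics/cs.png',cv2.resize(a[110:280,215:375],None,fx=3.5,fy=3.5,interpolation=2))
# clip sizes: orange+ parts
hsv=cv2.cvtColor(b,cv2.COLOR_BGR2HSV)
m=cv2.inRange(hsv,(5,150,120),(20,255,255))
n,l,st,ce=cv2.connectedComponentsWithStats(m)
for i in range(1,n):
    if st[i,4]>15: print(st[i],ce[i],onz(c,ce[i],.01))
E
```

```text
[[ 42.206362   298.17899674]]
[[298.6645223   61.01471842]]
[122 172  33  32 408] [137.67892157 187.3872549 ] [0.55072958 0.39244881 0.01      ]
[480 172  10   7  24] [485.33333333 174.875     ] [ 0.56633703 -0.80239792  0.01      ]
[170 201  18  15 168] [178.4047619  206.77380952] [0.48166221 0.25275785 0.01      ]
[139 252  38  37 475] [157.99368421 270.52842105] [0.2725713  0.31954715 0.01      ]
[ 57 255  14  55  70] [ 65.47142857 281.45714286] [0.23972849 0.63227715 0.01      ]
```

View pics/ct.png

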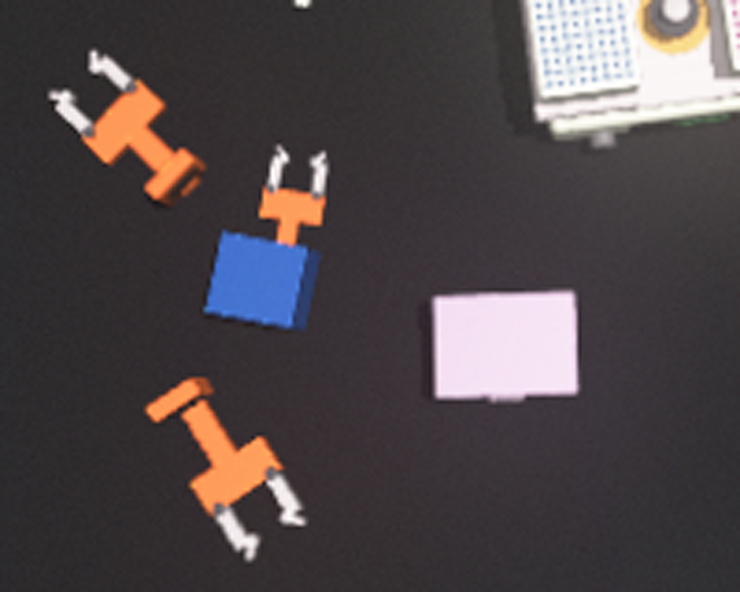

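View pics/cs.png

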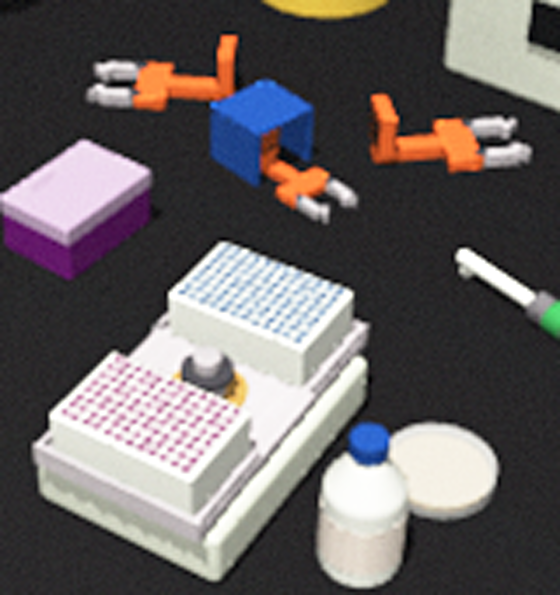

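The clip in the holder is the smallest of the three and its pose fits the description, so I choose it. The gripper stands near a yellow drum, so I'll raise it first and measure meanwhile.

```bash
python3 -m handwheel '{"translation":[[0,0,0.03],[0,0,0.06],[0,0,0.09]],"spin":[0,0,0],"jaw":[1,1,1]}'; python3 - <<'E'
from h import *
c=cap('top');b=cv2.cvtColor(c['image'],cv2.COLOR_RGB2BGR)
s=cap('scene');a=cv2.cvtColor(s['image'],cv2.COLOR_RGB2BGR)
cv2.imwrite('pics/c1.png',cv2.resize(b[180:245,150:200],None,fx=9,fy=9,interpolation=0))
cv2.imwrite('pics/c2.png',cv2.resize(b[120:195,235:330],None,fx=8,fy=8,interpolation=0))
cv2.imwrite('pics/c3.png',cv2.resize(a[180:275,220:325],None,fx=6,fy=6,interpolation=0))
hsv=cv2.cvtColor(b,cv2.COLOR_BGR2HSV)
sub=np.zeros(b.shape[:2],np.uint8);sub[185:245,150:200]=1
for nm,lo,hi in(('orange',(5,150,120),(20,255,255)),('blue',(100,120,150),(125,255,255)),('jaws',(0,0,110),(180,90,255))):
    m=cv2.inRange(hsv,lo,hi)*sub
    n,l,st,ce=cv2.connectedComponentsWithStats(m)
    for i in range(1,n):
        if st[i,4]>5:
            cs,_=cv2.findContours((l==i).astype(np.uint8),0,1)
            print(nm,st[i],ce[i],onz(c,ce[i],{'orange':.01,'blue':.064,'jaws':.01}[nm]).round(4)); r=cv2.minAreaRect(cs[0]);print(r)
            if nm=='blue': print(np.array([onz(c,q,.064) for q in cv2.boxPoints(r)]).round(4))
E
```

```text
t: 0.45
tcp_pos: [0.204, 0.6165, 0.2921]
eef_rot: [[-0.949, 0.314, -0.001], [0.314, 0.949, -0.002], [0.0, -0.002, -1.0]]
contact_force: [0.0, -0.3, 0.3]
gripper_width: 0.998
orange [150 190   5   7  19] [151.31578947 193.21052632] [0.5297 0.3452 0.01  ]
((152.0, 193.0), (4.0, 6.0), 0.0)
orange [150 198   4   5  11] [151.36363636 199.72727273] [0.5075 0.3447 0.01  ]
((151.25, 199.75001525878906), (1.4142134189605713, 4.949747085571289), 45.0)
orange [170 201  18  15 167] [178.39520958 206.73652695] [0.4818 0.2528 0.01  ]
((177.91177368164062, 207.85296630859375), (16.73495864868164, 13.824529647827148), 14.03624439239502)
blue [156 213  27  25 505] [168.9049505  225.01386139] [0.4176 0.2719 0.064 ]
((169.01922607421875, 224.90386962890625), (23.533935546875, 21.768890380859375), 11.309932708740234)
[[0.3922 0.3153 0.064 ]
 [0.4602 0.3023 0.064 ]
 [0.4438 0.2277 0.064 ]
 [0.3762 0.2411 0.064 ]]
jaws [172 189   6  13  42] [174.38095238 195.35714286] [0.5206 0.2666 0.01  ]
((174.39620971679688, 195.1132049560547), (3.846095323562622, 12.087727546691895), 15.945395469665527)
jaws [184 191   5  13  47] [185.78723404 196.80851064] [0.5147 0.228  0.01  ]
((186.0, 197.0), (12.0, 4.0), 90.0)
```

View pics/c1.png

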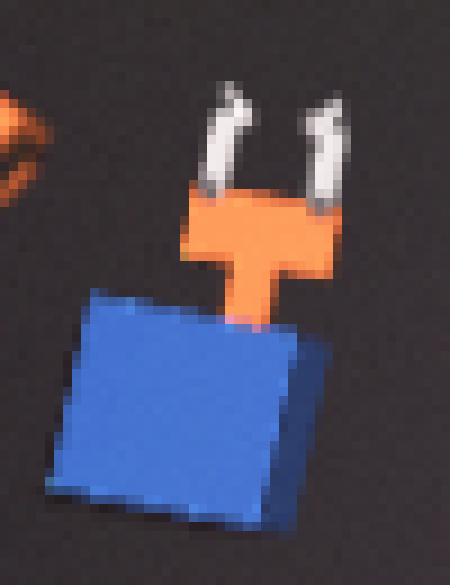

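View pics/c2.png

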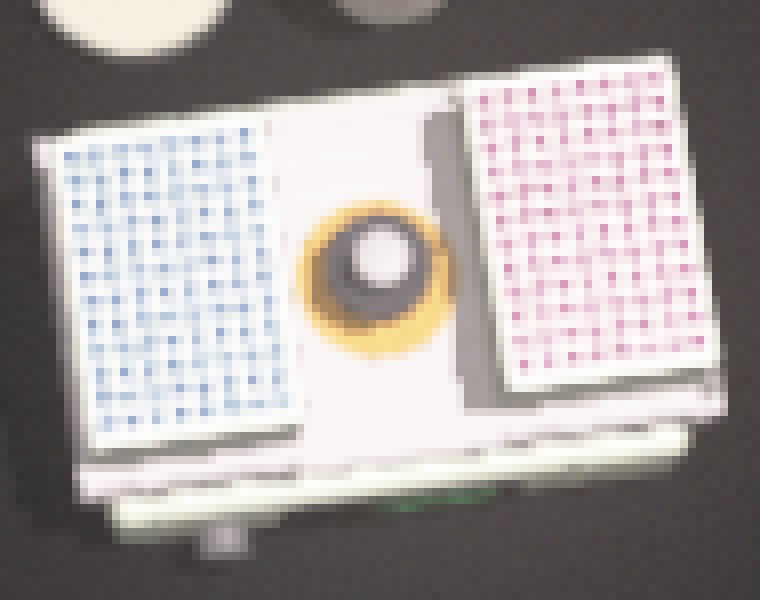

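View pics/c3.png

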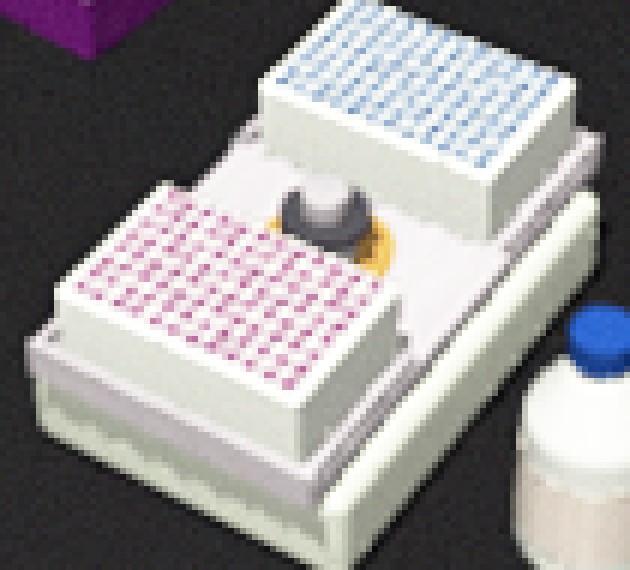

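```bash
python3 - <<'E'
from h import *
c=cap('top');s=cap('scene')
A=lambda u,v,f,x0,y0:(u/f-.5+x0,v/f-.5+y0)
g=lambda u,v,z:onz(c,A(u,v,9,150,180),z)[:2]
Y=[g(190,187,.01),g(342,207,.01),g(333,279,.01),g(180,259,.01)]
ang=lambda d:np.degrees(np.arctan2(d[1],d[0])).round(2)
print('yoke',np.round(Y,4),'c',np.mean(Y,0).round(4))
print('ydirs',ang(Y[0]-Y[1])-90,ang(Y[3]-Y[2])-90,'xdirs',ang(Y[0]-Y[3]),ang(Y[1]-Y[2]))
print('w',np.linalg.norm(Y[0]-Y[1]),np.linalg.norm(Y[0]-Y[3]))
H=[g(92,292,.064),g(298,335,.064),g(260,527,.064),g(47,490,.064)]
print('holder',np.round(H,4),'mouth',((H[0]+H[1])/2).round(4),ang(H[0]-H[1])-90,ang(H[3]-H[2])-90,ang(H[0]-H[3]),ang(H[1]-H[2]))
# jaw mid
J=[g(222,150,.01),g(325,155,.01)];print('jaws',np.round(J,4))
p=lambda u,v,z:onz(c,A(u,v,8,235,120),z)[:2]
print('disc',p(377.5,278,.07),'nut',p(383,255,.108))
q=(323/6-.5+220,200/6-.5+180) 
o1,d1=ray(c,A(383,255,8,235,120));o2,d2=ray(s,q)
t=np.linalg.lstsq(np.c_[d1,-d2],o2-o1,rcond=None)[0];print('tri',o1+d1*t[0],o2+d2*t[1])
# plate edges top z .114
L=[p(47,137,.114),p(268,122,.114),p(303,425,.114),p(95,455,.114)]
R=[p(460,78,.114),p(672,55,.114),p(720,362,.114),p(508,392,.114)]
for P in(L,R): print(np.round(P,4),'dirs',ang(P[0]-P[3]),ang(P[1]-P[2]),ang(P[0]-P[1])-90,ang(P[3]-P[2])-90,np.mean(P,0).round(4))
hsv=cv2.cvtColor(c['image'],cv2.COLOR_RGB2HSV)
m=cv2.inRange(hsv,(15,80,120),(30,255,255));m[:,:260]=0;m[:,305:]=0;m[:130]=0;m[175:]=0
cs,_=cv2.findContours(m,0,1);pts=np.vstack(cs)[:,0];h=cv2.convexHull(pts);(e)=cv2.fitEllipse(h);print(e,cv2.minEnclosingCircle(pts),onz(c,e[0],.07))
E
```

```text
yoke [[0.5042 0.2793]
 [0.4954 0.2222]
 [0.4685 0.2255]
 [0.4773 0.2828]] c [0.4863 0.2524]
ydirs -8.760000000000005 -8.650000000000006 xdirs -7.4 -6.97
w 0.05775291311968043 0.027136872348614914
holder [[0.4601 0.302 ]
 [0.4432 0.2279]
 [0.3756 0.2412]
 [0.3901 0.3173]] mouth [0.4516 0.265 ] -12.86 -10.75 -12.32 -11.12
jaws [[0.5178 0.2674]
 [0.515  0.2286]]
disc [ 0.63835759 -0.09431568] nut [ 0.63822458 -0.09436992]
tri [ 0.63959572 -0.09472406  0.10261379] [ 0.63985221 -0.0944646   0.10266203]
[[ 0.6878  0.0369]
 [ 0.6918 -0.0504]
 [ 0.5696 -0.0607]
 [ 0.5597  0.0203]] dirs 7.38 4.79 2.5999999999999943 6.980000000000004 [ 0.6272 -0.0135]
[[ 0.7081 -0.1269]
 [ 0.7157 -0.2114]
 [ 0.5908 -0.2241]
 [ 0.5808 -0.1408]] dirs 6.23 5.77 5.189999999999998 6.8799999999999955 [ 0.6489 -0.1758]
((281.6686096191406, 154.241455078125), (18.536558151245117, 19.48240089416504), 102.70584869384766) ((281.741943359375, 154.5806427001953), 9.869427680969238) [ 0.6383875  -0.09425534  0.07      ]
```

Spindle is at about (0.6384, -0.0943). The yoke is at (0.4863, 0.2524) with yaw about -8.2°, and the holder yaw is about -12°. Next I go above the yoke.

```bash
python3 -m handwheel '{"translation":[[0.025,-0.032,0],[0.05,-0.064,0],[0.075,-0.096,0],[0.1,-0.128,0],[0.125,-0.16,0],[0.15,-0.193,0],[0.175,-0.225,0],[0.2,-0.257,0],[0.225,-0.29,0],[0.25,-0.322,0],[0.27,-0.348,-0.02],[0.282,-0.364,-0.05],[0.282,-0.364,-0.09],[0.282,-0.364,-0.13],[0.282,-0.364,-0.17],[0.282,-0.364,-0.2],[0.282,-0.364,-0.2]],"spin":[1,2,3,4,5,6,7,8,9,10,10,10,10,10,10,10,10],"jaw":[1,1,1,1,1,1,1,1,1,1,1,1,1,1,1,1,1]}'; python3 - <<'E'
from h import *
c=cap('top');b=cv2.cvtColor(c['image'],cv2.COLOR_RGB2BGR);s=cap('scene');a=cv2.cvtColor(s['image'],cv2.COLOR_RGB2BGR)
cv2.imwrite('pics/d1.png',np.hstack([cv2.resize(b[170:270,130:230],None,fx=4,fy=4),cv2.resize(a[80:180,235:335],None,fx=4,fy=4)]))
P=lambda u,v:onz(c,(u/8-.5+235,v/8-.5+120),.07)[:2]
d=P(80,470)-P(725,385);print('deck yaw top edge?',np.degrees(np.arctan2(d[1],d[0]))-90)
E
```

```text
t: 2.07
tcp_pos: [0.4794, 0.2509, 0.0829]
eef_rot: [[-0.989, 0.145, -0.016], [0.145, 0.989, -0.005], [0.016, -0.007, -1.0]]
contact_force: [-0.5, 0.1, -0.7]
gripper_width: 0.999
deck yaw top edge? 6.285603856379822
```

View pics/d1.png

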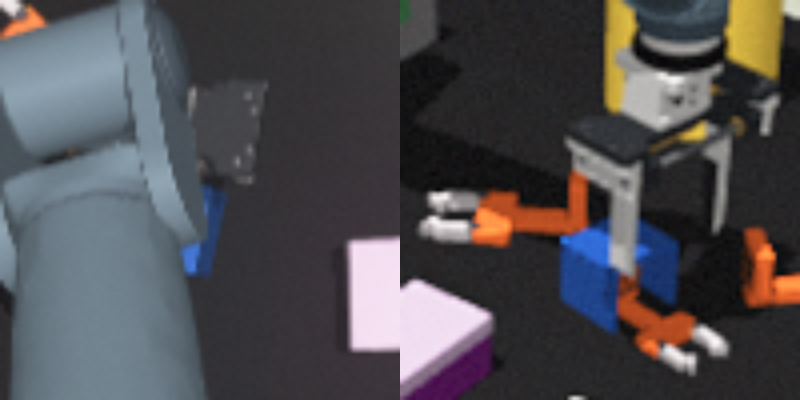

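```bash
python3 -m handwheel '{"translation":[[0,0,0],[0,0,0]],"spin":[0,0],"jaw":[1,1]}'; python3 - <<'E'
from h import *
st=env.read_state();print(st['tcp_pos'],st['contact_force'],st['qpos'])
s=cap('scene');a=cv2.cvtColor(s['image'],cv2.COLOR_RGB2BGR)
tp=st['tcp_pos'];R=np.array(st['eef_rot'])
g=proj(s,[tp+R@[0,.047,.025],tp+R@[0,-.047,.025],[0.4863,.2524,.01],np.array([.4863,.2524,.01])+R@[0,.047,0],np.array([.4863,.2524,.01])-R@[0,.047,0]])
a=cv2.resize(a[100:180,245:345],None,fx=7,fy=7)
for i,q in enumerate(g): cv2.circle(a,tuple(((q-[245,100]+.5)*7).astype(int)),4,(0,255,0) if i<2 else (255,0,255),-1)
cv2.imwrite('pics/d2.png',a)
E
```

```text
t: 2.33
tcp_pos: [0.4881, 0.2536, 0.0946]
eef_rot: [[-0.989, 0.145, 0.004], [0.145, 0.989, 0.001], [-0.004, 0.002, -1.0]]
contact_force: [-0.9, 0.5, 0.1]
gripper_width: 1.0
[0.48810206 0.25364597 0.09457761] [-0.86170475  0.48514067  0.08992666] [ 2.73104780e-01  1.35115927e-01  1.89469748e+00 -2.64536629e-05
  1.10724618e+00 -1.15259886e+00]
```

View pics/d2.png

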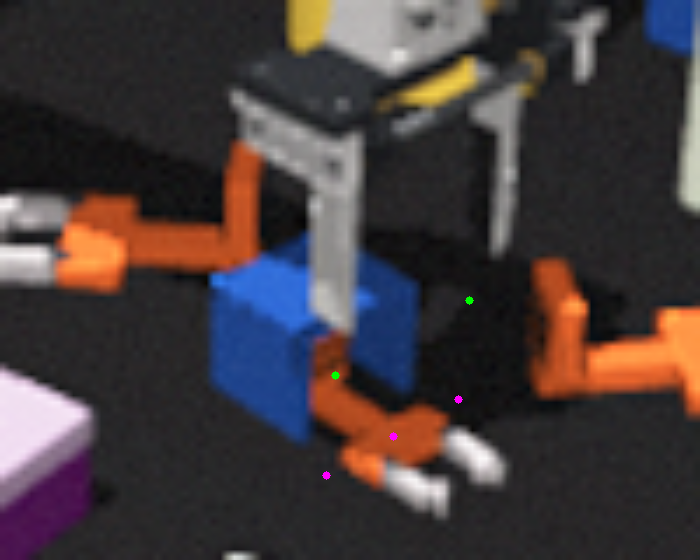

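```bash
python3 - <<'E'
from h import *
for k in range(3):
    st=env.read_state();print(st['t'],st['tcp_pos'],st['qvel'].round(3) if hasattr(st['qvel'],'round') else st['qvel'])
    s=cap('scene')
a=cv2.cvtColor(s['image'],cv2.COLOR_RGB2BGR)
st=env.read_state();print(st['t'],st['tcp_pos'])
tp=st['tcp_pos'];R=np.array(st['eef_rot'])
g=proj(s,[tp+R@[0,.047,.025],tp+R@[0,-.047,.025],tp+R@[0,.06,.025],tp+R@[0,-.06,.025]])
a=cv2.resize(a[80:180,245:345],None,fx=6,fy=6,interpolation=0)
for i,q in enumerate(g): cv2.circle(a,tuple(((q-[245,80]+.5)*6).astype(int)),3,(0,255,0),-1)
cv2.imwrite('pics/d3.png',a)
E
```

```text
2.3833 [0.48805942 0.25364725 0.09455003] [-0.    -0.001  0.007 -0.001 -0.002 -0.   ]
2.4333 [0.48783663 0.25357693 0.09425695] [ 0.001  0.004  0.01  -0.    -0.003  0.001]
2.4833 [0.48749342 0.25347703 0.09386494] [-0.     0.005  0.012  0.    -0.001  0.001]
2.5333 [0.48727033 0.25339129 0.09349434]
```

View pics/d3.png

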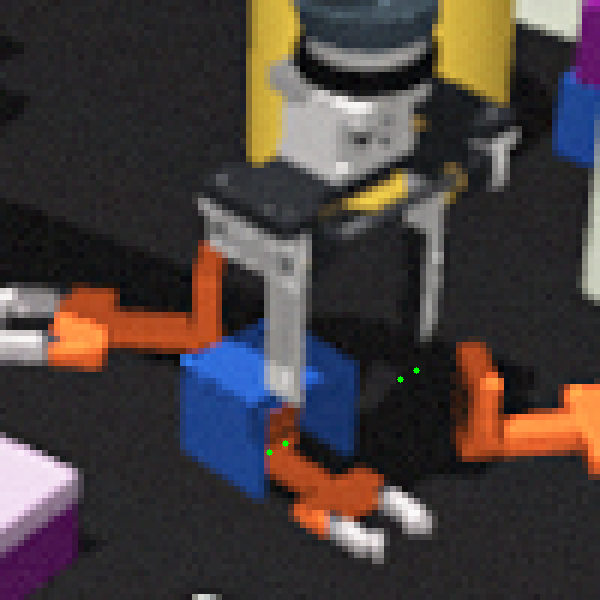

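```bash
python3 - <<'E'
from h import *
c=cap('top');b=cv2.cvtColor(c['image'],cv2.COLOR_RGB2BGR)
st=env.read_state();tp=st['tcp_pos'];R=np.array(st['eef_rot']);print(tp)
g=proj(c,[tp+R@[x,y,-.072] for x,y in((.0375,-.0885),(-.0375,-.0885),(.0375,0),(-.0375,0))])
b=cv2.resize(b[160:240,150:230],None,fx=7,fy=7,interpolation=0)
for i,q in enumerate(g): cv2.circle(b,tuple(((q-[150,160]+.5)*7).astype(int)),3,(0,255,0),-1)
cv2.imwrite('pics/d4.png',b)
E
```

```text
[0.48701635 0.25331371 0.09312975]
```

View pics/d4.png

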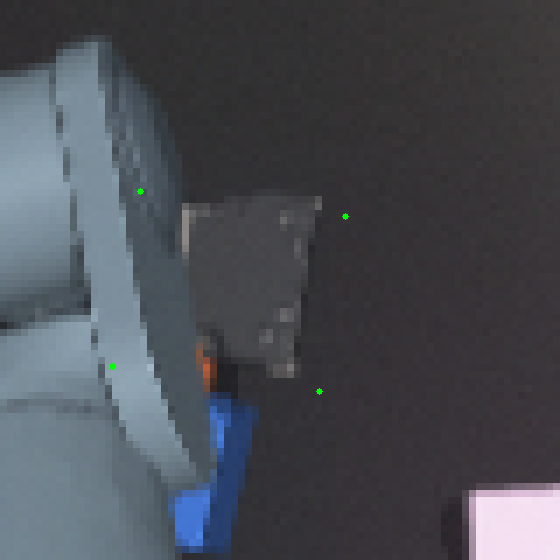

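```bash
python3 - <<'E'
from h import *
s=cap('scene');c=cap('top')
R=np.array([[-.9493,.3144,-.0008],[.3144,.9493,-.0015],[.0003,-.0017,-1]]);tp=np.array([.20405,.61658,.20097])
o=[]
for cc,f,x0,y0 in((s,'scene0',270,0),(c,'top0',0,250)):
    a=cv2.imread(f'pics/{f}.png');a=cv2.resize(a[y0:y0+100,x0:x0+75],None,fx=5.9,fy=5.9,interpolation=0)
    for k,z in((0,.025),(1,-.072)):
      for y in(.047,.0595,-.047,-.0595) if k==0 else (.0885,-.0885):
        q=proj(cc,[tp+R@[0,y,z]])[0]
        cv2.circle(a,tuple(((q-[x0,y0]+.5)*5.9).astype(int)),3,(0,255,0) if k==0 else (255,0,255),-1)
    o.append(a[:590])
cv2.imwrite('pics/d5.png',cv2.hconcat(o)[:600,:800])
cv2.imwrite('pics/d6.png',o[1])
E
```

```text
(no output)
```

View pics/d5.png

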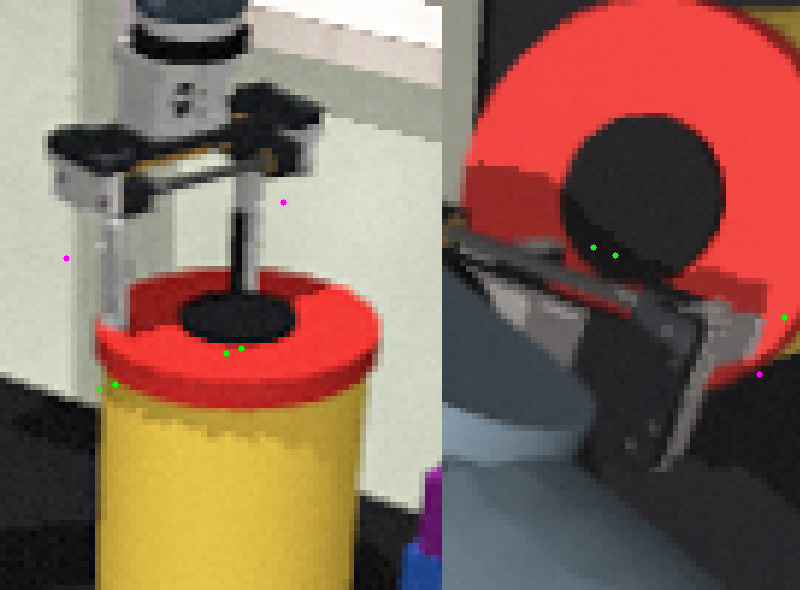

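```bash
python3 - <<'E'
import cv2
a=cv2.imread('pics/top0.png');b=cv2.imread('pics/scene0.png')
cv2.imwrite('pics/d7.png',cv2.hconcat([cv2.resize(a[275:345,0:65],None,fx=6,fy=8.4/1.4,interpolation=2)[:420],cv2.resize(b[0:70,270:335],None,fx=6,fy=6,interpolation=2)]))
E
```

```text
(no output)
```

View pics/d7.png

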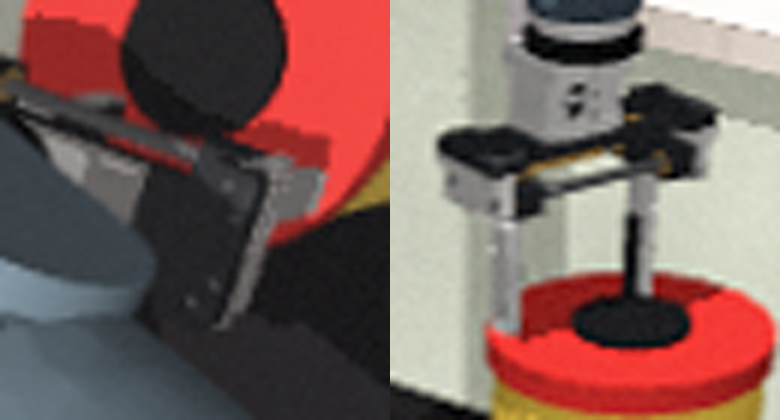

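```bash
cat >> h.py <<'E'
def tri(c,p,s,q):
    o1,d1=ray(c,p);o2,d2=ray(s,q)
    t=np.linalg.lstsq(np.c_[d1,-d2],o2-o1,rcond=None)[0];a,b=o1+d1*t[0],o2+d2*t[1];return (a+b)/2,np.linalg.norm(a-b)
E
python3 - <<'E'
from h import *
c=cap('top');s=cap('scene')
T=lambda u,v:(u/6-.5,v/6-.5+275); S=lambda u,v:((u-390)/6-.5+270,v/6-.5)
print('yminus tip',tri(c,T(315,190),s,S(508,330)))
print('yplus tip',tri(c,T(138,190),s,S(645,297)))
print('hole',tri(c,T(204,72),s,S(632,322)))
print('body end corners near',tri(c,T(262,160),s,S(440,140)),tri(c,T(215,328),s,S(510,175)))
print('base',onz(c,(258,352),0.0))
E
```

```text
yminus tip (array([0.18845447, 0.5678935 , 0.2189849 ]), np.float64(0.00548445316420841))
yplus tip (array([0.19849518, 0.6806285 , 0.20180588]), np.float64(0.042635179220731644))
hole (array([0.24384853, 0.62678593, 0.2181193 ]), np.float64(0.009782083041231565))
body end corners near (array([0.20902474, 0.49427668, 0.37340418]), np.float64(0.0295166404203949)) (array([0.15475885, 0.58027625, 0.3054412 ]), np.float64(0.04366329419181397))
base [ 0.00617692 -0.00254925  0.        ]
```

```bash
python3 - <<'E'
from h import *
s=cap('scene')
st=env.read_state();tp=st['tcp_pos'];R=np.array(st['eef_rot']);print(tp)
from scipy.optimize import minimize_scalar
for y,px in((-.053,(284/6+245-.5,403/6+80-.5)),(.053,(430/6+245-.5,340/6+80-.5))):
    f=(tp+R@[0,y,0])[:2];o,d=ray(s,px)
    for z in(.06,.07,.08,.09,.1):
        print(y,z,((o+d*(z-o[2])/d[2])[:2]-f).round(4))
# static z check: plate top corners, blue holder roof, with top-view
E
```

```text
[0.48635563 0.25308798 0.09205003]
-0.053 0.06 [-0.0301  0.048 ]
-0.053 0.07 [-0.0215  0.0359]
-0.053 0.08 [-0.0128  0.0238]
-0.053 0.09 [-0.0041  0.0117]
-0.053 0.1 [ 0.0046 -0.0004]
0.053 0.06 [-0.0176  0.0507]
0.053 0.07 [-0.0092  0.0374]
0.053 0.08 [-0.0008  0.0241]
0.053 0.09 [0.0075 0.0108]
0.053 0.1 [ 0.0159 -0.0026]
```

```bash
python3 - <<'E'
from h import *
c=cap('top');s=cap('scene')
T=lambda u,v:(u/9-.5+150,v/9-.5+180); S=lambda u,v:(u/3.5-.5+215,v/3.5-.5+110)
for a,b in(((92,292),(312,118)),((298,335),(258,145)),((260,527),(211,124)),((47,490),(266,82))):
    print(tri(c,T(*a),s,S(*b)))
# plates
T=lambda u,v:(u/8-.5+235,v/8-.5+120);S=lambda u,v:(u/6-.5+220,v/6-.5+180)
for a,b in(((303,425),(265,85)),((720,362),(62,290)),((508,392),(170,188)),((672,55),(300,405)),((460,78),(395,295))): print(tri(c,T(*a),s,S(*b)))
E
```

```text
(array([0.46060503, 0.30450788, 0.05063916]), np.float64(0.0023404499182052133))
(array([0.4451137 , 0.23136667, 0.04976091]), np.float64(0.0018365401186230187))
(array([0.37614777, 0.24600216, 0.03877018]), np.float64(0.0010494860196474907))
(array([0.39032668, 0.31871852, 0.05853781]), np.float64(2.076466340537068e-05))
(array([ 0.57220348, -0.05860932,  0.11187024]), np.float64(0.006072586432402312))
(array([ 0.59286751, -0.22228021,  0.11306168]), np.float64(0.005332033399698852))
(array([ 0.58344921, -0.13954474,  0.10938922]), np.float64(0.004818537038993873))
(array([ 0.7173087 , -0.21016917,  0.11349843]), np.float64(0.0038896935966320784))
(array([ 0.70833179, -0.12814857,  0.11004178]), np.float64(0.00258888295973604))
```

Fingertips look higher in the picture than the state implies. I'll go down a little and look again.

```bash
python3 -m handwheel '{"translation":[[0,0,-0.015],[0,0,-0.03],[0,0,-0.03],[0,0,-0.03]],"spin":[0,0,0,0],"jaw":[1,1,1,1]}'; python3 - <<'E'
from h import *
s=cap('scene');a=cv2.cvtColor(s['image'],cv2.COLOR_RGB2BGR)
st=env.read_state();print(st['tcp_pos'],st['contact_force'])
tp=st['tcp_pos'];R=np.array(st['eef_rot'])
g=proj(s,[tp+R@[0,.047,.025],tp+R@[0,-.047,.025],tp+R@[0,.06,.025],tp+R@[0,-.06,.025],tp+R@[0,.0885,-.072],tp+R@[0,-.0885,-.072]])
a=cv2.resize(a[80:180,245:345],None,fx=6,fy=6,interpolation=2)
for i,q in enumerate(g): cv2.circle(a,tuple(((q-[245,80]+.5)*6).astype(int)),3,(0,255,0),-1)
cv2.imwrite('pics/e1.png',a)
E
```

```text
t: 3.27
tcp_pos: [0.4856, 0.2528, 0.0613]
eef_rot: [[-0.989, 0.145, -0.002], [0.145, 0.989, -0.001], [0.002, -0.001, -1.0]]
contact_force: [0.9, -0.5, -0.3]
gripper_width: 1.002
[0.48641051 0.25309787 0.06218471] [ 0.32680639 -0.32376794 -0.01119711]
```

View pics/e1.png

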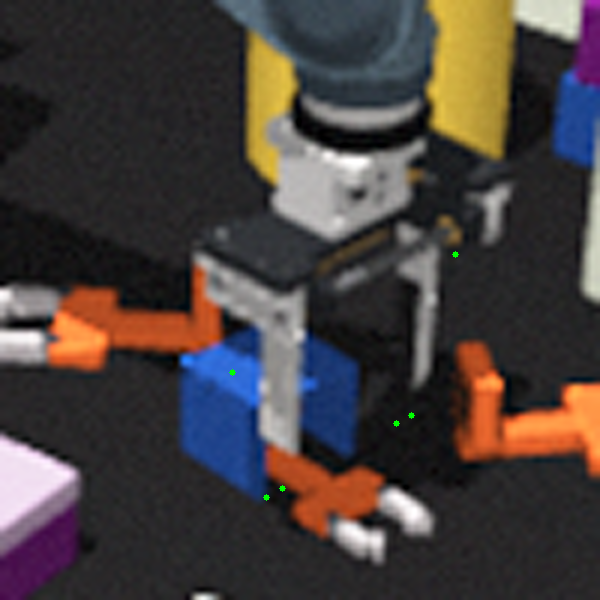

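```bash
python3 -m handwheel '{"translation":[[0,0,-0.012],[0,0,-0.024],[0,0,-0.03],[0,0,-0.03],[0,0,-0.03]],"spin":[0,0,0,0,0],"jaw":[1,1,1,1,1]}'; python3 - <<'E'
from h import *
s=cap('scene');a=cv2.cvtColor(s['image'],cv2.COLOR_RGB2BGR)
st=env.read_state();print(st['tcp_pos'],st['contact_force'])
a=cv2.resize(a[80:180,245:345],None,fx=6,fy=6,interpolation=2)
cv2.imwrite('pics/e2.png',a)
E
```

```text
t: 3.73
tcp_pos: [0.4858, 0.2529, 0.0312]
eef_rot: [[-0.989, 0.145, -0.002], [0.145, 0.989, -0.0], [0.001, -0.001, -1.0]]
contact_force: [-0.6, 0.4, -0.1]
gripper_width: 0.997
[0.48633191 0.25304094 0.0318018 ] [0.40883825 0.27230749 0.27347015]
```

View pics/e2.png

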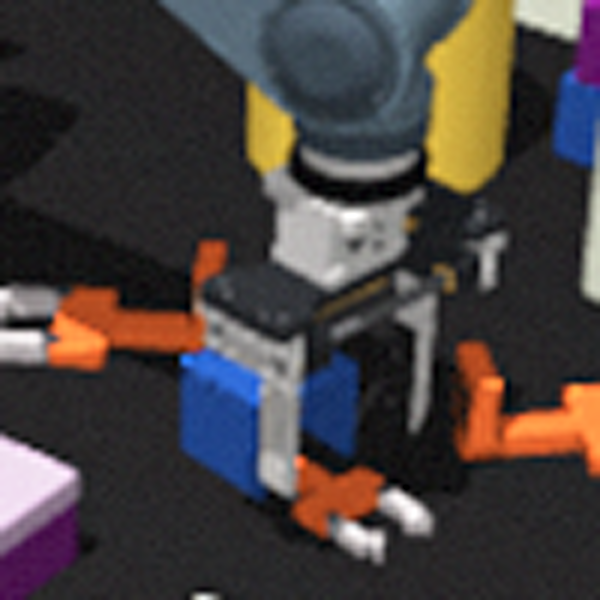

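Picture says the tips still stand some 15 mm above the bench. I'll step down while watching the force.

```bash
python3 -m handwheel '{"translation":[[0,0,-0.003],[0,0,-0.004],[0,0,-0.004]],"spin":[0,0,0],"jaw":[1,1,1]}'; python3 -m handwheel '{"translation":[[0,0,-0.002],[0,0,-0.003],[0,0,-0.003]],"spin":[0,0,0],"jaw":[1,1,1]}'
```

```text
t: 4.03
tcp_pos: [0.4864, 0.253, 0.0279]
eef_rot: [[-0.989, 0.145, 0.0], [0.145, 0.989, 0.0], [-0.0, 0.0, -1.0]]
contact_force: [-0.2, 0.1, 0.9]
gripper_width: 1.001
t: 4.28
tcp_pos: [0.4862, 0.253, 0.0248]
eef_rot: [[-0.989, 0.145, -0.0], [0.145, 0.989, -0.0], [0.0, -0.0, -1.0]]
contact_force: [-0.2, 0.2, 0.1]
gripper_width: 1.004
```

```bash
python3 -m handwheel '{"translation":[[0,0,-0.002],[0,0,-0.004],[0,0,-0.004]],"spin":[0,0,0],"jaw":[1,1,1]}'
```

```text
t: 4.53
tcp_pos: [0.486, 0.253, 0.0205]
eef_rot: [[-0.989, 0.145, -0.001], [0.145, 0.989, -0.0], [0.001, -0.0, -1.0]]
contact_force: [0.8, 0.1, -0.4]
gripper_width: 1.001
```

No contact at a reported tip height of -4.5 mm, so the offset is real. I'll keep going down in steps.

```bash
python3 -m handwheel '{"translation":[[0,0,-0.002],[0,0,-0.004],[0,0,-0.004]],"spin":[0,0,0],"jaw":[1,1,1]}';python3 - <<'E'
from h import *
s=cap('scene');a=cv2.cvtColor(s['image'],cv2.COLOR_RGB2BGR)
st=env.read_state();print(st['tcp_pos'],st['contact_force'])
tp=st['tcp_pos'];R=np.array(st['eef_rot'])
b=cv2.resize(a[120:180,265:335],None,fx=10,fy=10,interpolation=2)
for z in(0,.01):
  for y in(-.053,.053):
    q=proj(s,[np.r_[(tp+R@[0,y,0])[:2],z]])[0]; cv2.circle(b,tuple(((q-[265,120]+.5)*10).astype(int)),3,(0,255,0) if z==0 else (255,0,255),-1)
cv2.imwrite('pics/e3.png',b)
E
```

```text
t: 4.78
tcp_pos: [0.486, 0.2529, 0.0164]
eef_rot: [[-0.989, 0.145, -0.001], [0.145, 0.989, -0.0], [0.001, -0.0, -1.0]]
contact_force: [-0.2, -0.2, -0.4]
gripper_width: 1.002
[0.48612224 0.25298346 0.01664801] [ 0.08624217 -0.80727143 -0.22722765]
```

View pics/e3.png

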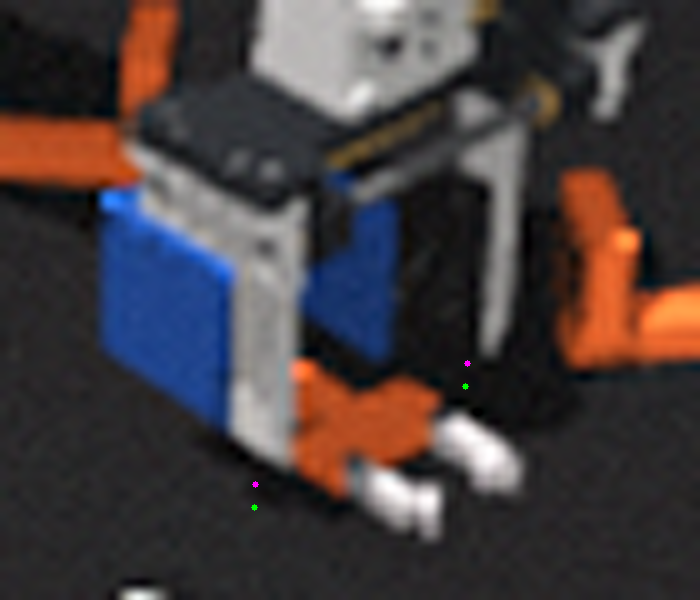

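```bash
python3 -m handwheel '{"translation":[[0,0,-0.002],[0,0,-0.003],[0,0,-0.003]],"spin":[0,0,0],"jaw":[1,1,1]}';python3 -m handwheel '{"translation":[[0,0,-0.002],[0,0,-0.003],[0,0,-0.003]],"spin":[0,0,0],"jaw":[1,1,1]}'
```

```text
t: 5.08
tcp_pos: [0.4862, 0.253, 0.0137]
eef_rot: [[-0.989, 0.145, -0.0], [0.145, 0.989, -0.0], [0.0, -0.0, -1.0]]
contact_force: [0.1, 0.4, -0.3]
gripper_width: 0.997
t: 5.33
tcp_pos: [0.4861, 0.253, 0.0107]
eef_rot: [[-0.989, 0.145, -0.0], [0.145, 0.989, -0.0], [0.0, -0.0, -1.0]]
contact_force: [-0.3, -0.1, -0.6]
gripper_width: 1.002
```

```bash
python3 -m handwheel '{"translation":[[0,0,-0.002],[0,0,-0.002]],"spin":[0,0],"jaw":[1,1]}';python3 - <<'E'
from h import *
s=cap('scene');a=cv2.cvtColor(s['image'],cv2.COLOR_RGB2BGR)
st=env.read_state();print(st['tcp_pos'],st['contact_force'])
tp=st['tcp_pos'];R=np.array(st['eef_rot'])
b=cv2.resize(a[120:180,265:335],None,fx=10,fy=10,interpolation=2)
for z in(0,.01):
  for y in(-.053,.053):
    q=proj(s,[np.r_[(tp+R@[0,y,0])[:2],z]])[0]; cv2.circle(b,tuple(((q-[265,120]+.5)*10).astype(int)),3,(0,255,0) if z==0 else (255,0,255),-1)
cv2.imwrite('pics/e4.png',b)
E
```

```text
t: 5.5
tcp_pos: [0.4862, 0.253, 0.0086]
eef_rot: [[-0.989, 0.145, -0.0], [0.145, 0.989, -0.0], [0.0, -0.0, -1.0]]
contact_force: [0.5, 0.2, 0.2]
gripper_width: 0.999
[0.48614675 0.25300694 0.00871911] [ 0.06061585  0.31773364 -0.72908786]
```

View pics/e4.png

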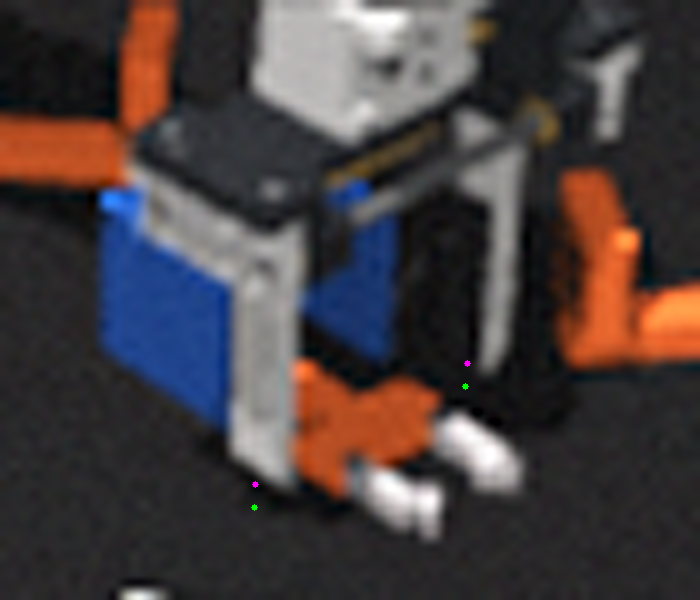

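```bash
python3 -m handwheel '{"translation":[[0,0,-0.002],[0,0,-0.003]],"spin":[0,0],"jaw":[1,1]}';python3 -m handwheel '{"translation":[[0,0,-0.002],[0,0,-0.003]],"spin":[0,0],"jaw":[1,1]}'
```

```text
t: 5.72
tcp_pos: [0.4863, 0.2531, 0.0058]
eef_rot: [[-0.989, 0.145, -0.0], [0.145, 0.989, 0.0], [0.0, 0.0, -1.0]]
contact_force: [-0.2, 0.5, -0.2]
gripper_width: 1.0
t: 5.88
tcp_pos: [0.4862, 0.253, 0.0027]
eef_rot: [[-0.989, 0.145, -0.0], [0.145, 0.989, -0.0], [0.0, -0.0, -1.0]]
contact_force: [-0.8, -0.4, -0.3]
gripper_width: 1.0
```

```bash
python3 - <<'E'
from h import *
s=cap('scene');a=cv2.cvtColor(s['image'],cv2.COLOR_RGB2BGR)
b=cv2.resize(a[120:180,265:335],None,fx=10,fy=10,interpolation=2)
cv2.imwrite('pics/e5.png',b)
c=cap('top');a=cv2.cvtColor(c['image'],cv2.COLOR_RGB2BGR)
cv2.imwrite('pics/e6.png',cv2.resize(a[170:240,150:230],None,fx=8,fy=8,interpolation=2))
E
```

```text
(no output)
```

View pics/e5.png

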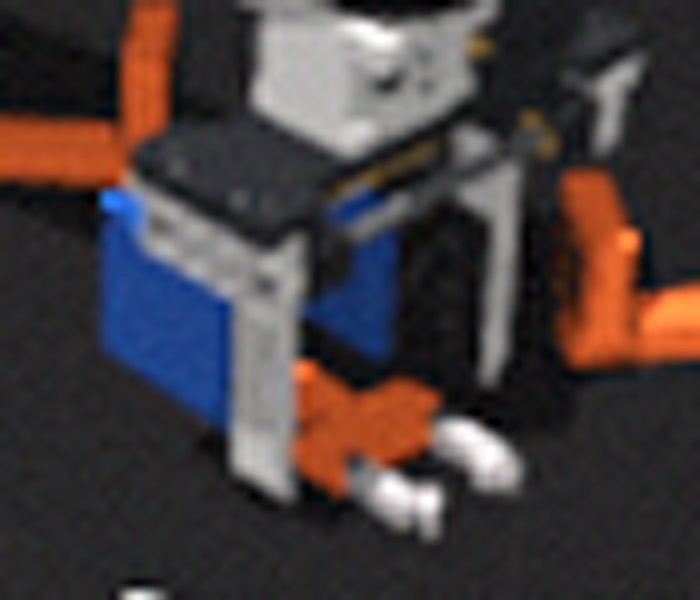

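View pics/e6.png

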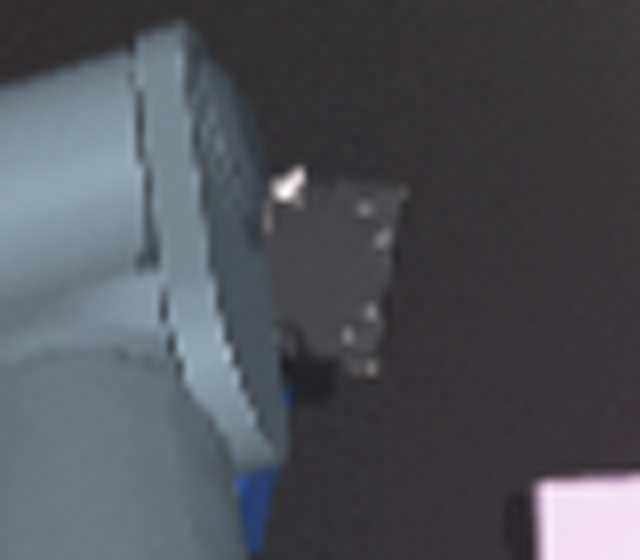

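```bash
python3 - <<'E'
from h import *
c=cap('top');s=cap('scene')
for z in(.08,.1,.12,.14): print(z,onz(c,(198.25,204.5),z)[:2].round(4),onz(c,(405/8+149.5,190/8+169.5),z)[:2].round(4),onz(c,(375/8+149.5,370/8+169.5),z)[:2].round(4))
# triangulate end top corners: scene top end corners near (132,175) & (270,240) at 10x,(265,120)
S=lambda u,v:(u/10-.5+265,v/10-.5+120)
print(tri(c,(405/8+149.5,190/8+169.5),s,S(272,243)));print(tri(c,(375/8+149.5,370/8+169.5),s,S(132,168)))
# fingertip heights
st=env.read_state();tp=st['tcp_pos'];R=np.array(st['eef_rot'])
for y,px in((-.0595,S(264,487)),(.047,S(490,385))):
  for z in(0,.01,.02): print(y,z,((onz(s,px,z)-(tp+R@[0,y,0]))[:2]).round(4))
E
```

```text
0.08 [0.4794 0.1752] [0.5152 0.1692] [0.4439 0.1812]
0.1 [0.477  0.1721] [0.5123 0.1662] [0.4421 0.178 ]
0.12 [0.4746 0.1691] [0.5093 0.1632] [0.4402 0.1748]
0.14 [0.4722 0.166 ] [0.5063 0.1603] [0.4384 0.1717]
(array([0.50769106, 0.16158357, 0.14092819]), np.float64(0.004147454647119666))
(array([0.44070141, 0.1742005 , 0.13600277]), np.float64(0.005347952365617417))
-0.0595 0 [-0.004   0.0181]
-0.0595 0.01 [0.0039 0.0071]
-0.0595 0.02 [ 0.0117 -0.0038]
0.047 0 [0.007  0.0118]
0.047 0.01 [ 0.0146 -0.0002]
0.047 0.02 [ 0.0221 -0.0122]
```

```bash
python3 -m handwheel '{"translation":[[0,0,-0.002],[0,0,-0.003]],"spin":[0,0],"jaw":[1,1]}';python3 -m handwheel '{"translation":[[0,0,-0.002],[0,0,-0.002]],"spin":[0,0],"jaw":[1,1]}'
```

```text
t: 6.25
tcp_pos: [0.4864, 0.2531, -0.0001]
eef_rot: [[-0.989, 0.145, 0.0], [0.145, 0.989, 0.0], [-0.0, 0.0, -1.0]]
contact_force: [0.1, 0.2, -1.0]
gripper_width: 1.001
t: 6.42
tcp_pos: [0.486, 0.253, -0.0025]
eef_rot: [[-0.989, 0.145, -0.001], [0.145, 0.989, -0.0], [0.001, -0.0, -1.0]]
contact_force: [-0.1, -0.8, 0.0]
gripper_width: 1.001
```

```bash
python3 -m handwheel '{"translation":[[0,0,-0.002],[0,0,-0.002]],"spin":[0,0],"jaw":[1,1]}';python3 -m handwheel '{"translation":[[0,0,-0.002],[0,0,-0.002]],"spin":[0,0],"jaw":[1,1]}'; python3 - <<'E'
from h import *
s=cap('scene');a=cv2.cvtColor(s['image'],cv2.COLOR_RGB2BGR)
b=cv2.resize(a[120:180,265:335],None,fx=10,fy=10,interpolation=2)
cv2.imwrite('pics/e7.png',b)
E
```

```text
t: 6.58
tcp_pos: [0.4865, 0.2531, -0.0033]
eef_rot: [[-0.989, 0.145, -0.001], [0.145, 0.989, -0.0], [0.001, -0.0, -1.0]]
contact_force: [-2.9, -1.2, 7.6]
gripper_width: 0.998
t: 6.75
tcp_pos: [0.4866, 0.2532, -0.0034]
eef_rot: [[-0.99, 0.144, -0.002], [0.144, 0.99, -0.001], [0.002, -0.001, -1.0]]
contact_force: [-9.9, -4.8, 23.1]
gripper_width: 0.999
```

View pics/e7.png

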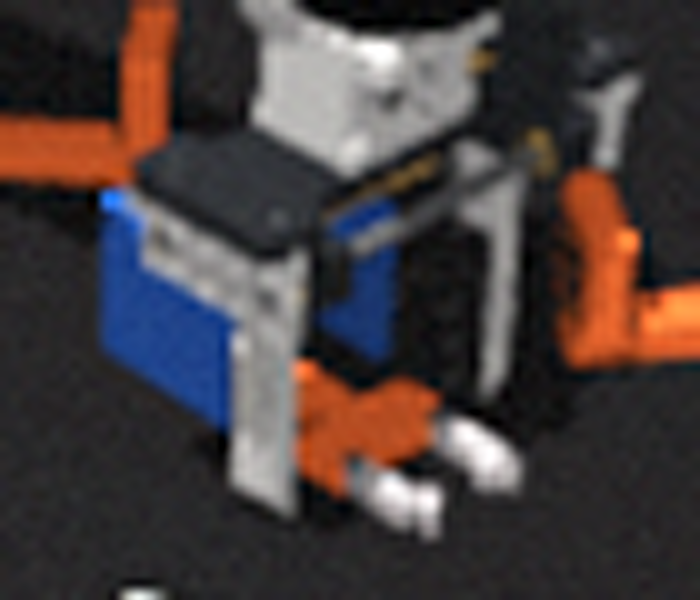

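Contact is at a reported TCP z of -0.003. I'll back up to 1–2 mm above that and close.

```bash
python3 -m handwheel '{"translation":[[0,0,0.003],[0,0,0.006],[0,0,0.006]],"spin":[0,0,0],"jaw":[1,1,0.8]}'; python3 -m handwheel '{"translation":[[0,0,0],[0,0,0],[0,0,0],[0,0,0],[0,0,0],[0,0,0]],"spin":[0,0,0,0,0,0],"jaw":[0.5,0.4,0.3,0.3,0.3,0.3]}'; python3 - <<'E'
from h import *
s=cap('scene');a=cv2.cvtColor(s['image'],cv2.COLOR_RGB2BGR)
b=cv2.resize(a[120:180,265:335],None,fx=10,fy=10,interpolation=2)
cv2.imwrite('pics/e8.png',b)
E
```

```text
t: 7.05
tcp_pos: [0.4868, 0.2532, 0.0004]
eef_rot: [[-0.989, 0.145, 0.001], [0.145, 0.989, 0.0], [-0.001, 0.0, -1.0]]
contact_force: [0.0, 0.1, 0.0]
gripper_width: 0.958
t: 7.55
tcp_pos: [0.4862, 0.253, -0.0003]
eef_rot: [[-0.989, 0.145, -0.0], [0.145, 0.989, -0.0], [0.0, -0.0, -1.0]]
contact_force: [-0.1, 0.8, -0.0]
gripper_width: 0.591
```

View pics/e8.png

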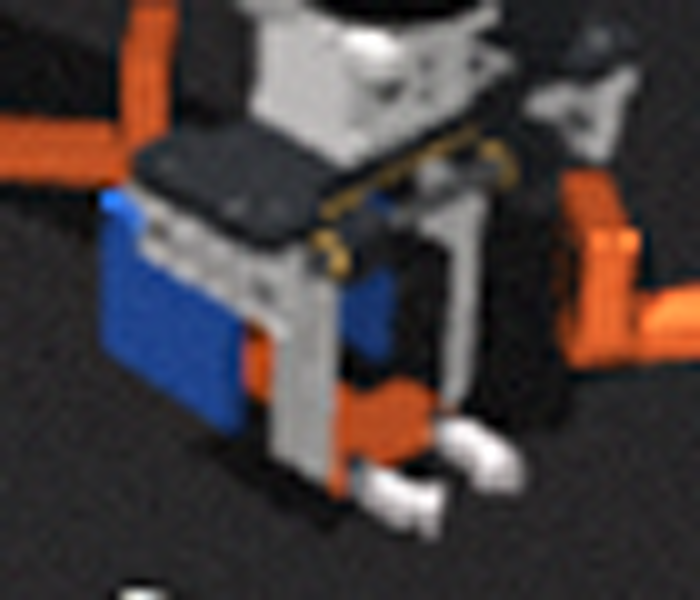

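Gripped: opening 55.6 mm, which matches the yoke. I'll draw it out 90 mm along its own axis.

```bash
python3 -m handwheel '{"translation":[[0,0,0.0015],[0.01,-0.0015,0.0015],[0.02,-0.003,0.0015],[0.03,-0.0045,0.0015],[0.04,-0.006,0.0015],[0.05,-0.0075,0.0015],[0.06,-0.009,0.0015],[0.07,-0.01,0.0015],[0.08,-0.0115,0.0015],[0.089,-0.013,0.0015],[0.089,-0.013,0.0015],[0.089,-0.013,0]],"spin":[0,0,0,0,0,0,0,0,0,0,0,0],"jaw":[0.3,0.3,0.3,0.3,0.3,0.3,0.3,0.3,0.3,0.3,0.3,0.3]}'; python3 -m handwheel '{"translation":[[0,0,0],[0,0,0]],"spin":[0,0],"jaw":[0.3,0.3]}'; python3 - <<'E'
from h import *
s=cap('scene');a=cv2.cvtColor(s['image'],cv2.COLOR_RGB2BGR)
b=cv2.resize(a[110:200,255:355],None,fx=7,fy=6.6,interpolation=2)
cv2.imwrite('pics/f1.png',b)
E
```

```text
t: 8.6
tcp_pos: [0.576, 0.24, 0.0001]
eef_rot: [[-0.989, 0.145, 0.0], [0.145, 0.989, 0.0], [-0.0, 0.0, -1.0]]
contact_force: [0.2, -0.4, -0.9]
gripper_width: 0.594
t: 8.77
tcp_pos: [0.5748, 0.2402, -0.0002]
eef_rot: [[-0.99, 0.144, -0.001], [0.144, 0.99, -0.0], [0.001, -0.0, -1.0]]
contact_force: [0.2, -0.6, -1.0]
gripper_width: 0.589
```

View pics/f1.png

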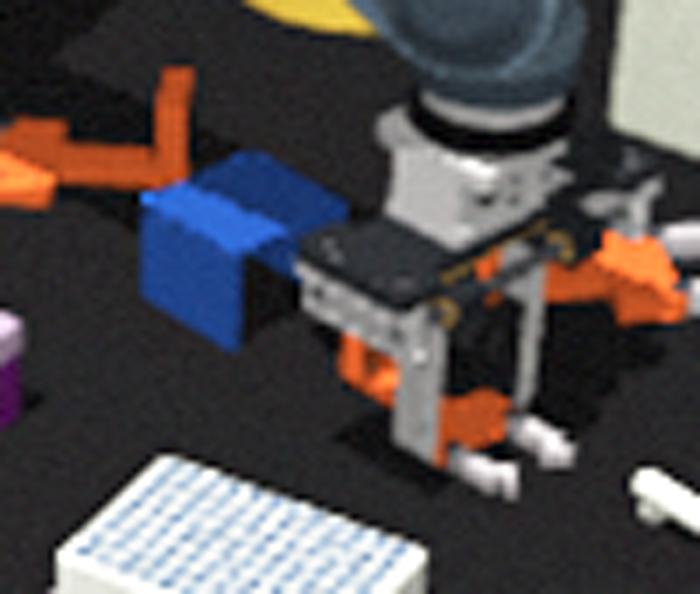

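```bash
python3 -m handwheel '{"translation":[[0,0,0],[0,0,0],[0,0,0],[0,0,0],[0,0,0],[0,0,0],[0,0,0.01],[0,0,0.04],[0,0,0.07],[0,0,0.1],[0,0,0.13]],"spin":[0,0,0,0,0,0,0,0,0,0,0],"jaw":[0.8,0.8,0.85,0.85,0.85,0.85,0.85,0.85,0.85,0.85,0.85]}'; python3 - <<'E'
from h import *
s=cap('scene');a=cv2.cvtColor(s['image'],cv2.COLOR_RGB2BGR)
b=cv2.resize(a[110:200,255:355],None,fx=7,fy=6.6,interpolation=2)
cv2.imwrite('pics/f2.png',b)
c=cap('top');a=cv2.cvtColor(c['image'],cv2.COLOR_RGB2BGR)
cv2.imwrite('pics/f3.png',cv2.resize(a[140:240,130:240],None,fx=7,fy=6,interpolation=2))
E
```

```text
t: 9.73
tcp_pos: [0.5752, 0.24, 0.1321]
eef_rot: [[-0.989, 0.145, 0.0], [0.145, 0.989, 0.0], [-0.0, 0.0, -1.0]]
contact_force: [-0.6, -0.1, -0.1]
gripper_width: 0.852
```

View pics/f2.png

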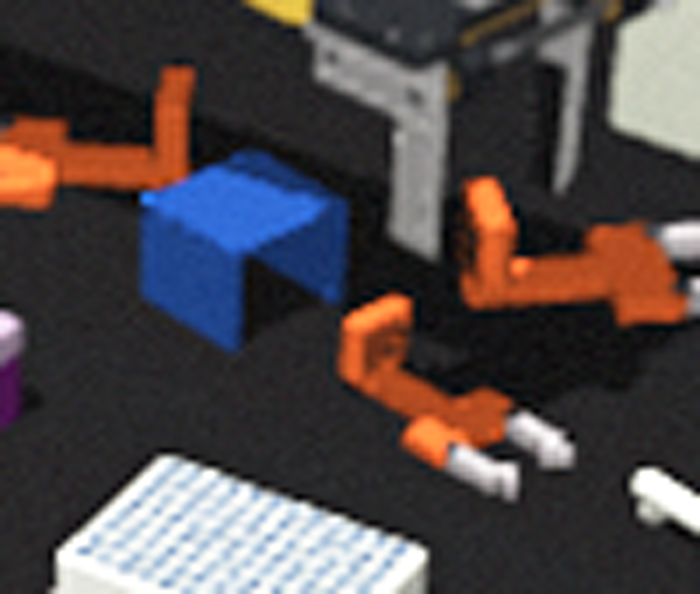

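View pics/f3.png

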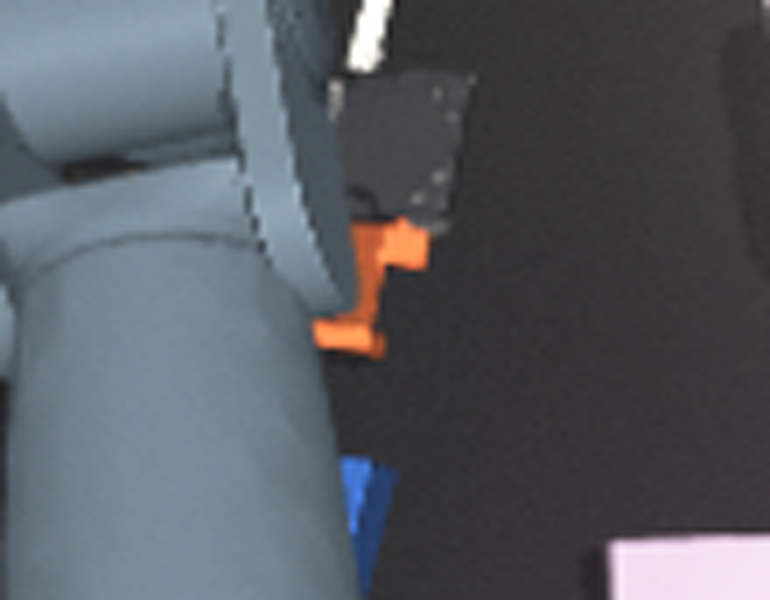

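Clip is flat on the bench, released and clear of the mouth. Next I turn the tool -90° above the thumb plate, predicted at about (0.5155, 0.2489), with jaws half open.

```bash
python3 -m handwheel '{"translation":[[-0.005,0.001,0],[-0.01,0.002,0],[-0.015,0.003,0],[-0.02,0.003,0],[-0.025,0.004,0],[-0.03,0.005,0],[-0.035,0.006,0],[-0.04,0.006,0],[-0.045,0.007,0],[-0.05,0.008,0],[-0.055,0.009,0],[-0.06,0.009,0],[-0.06,0.009,0],[-0.06,0.009,0],[-0.06,0.009,0]],"spin":[-7,-14,-21,-28,-35,-42,-49,-56,-63,-70,-77,-84,-90,-90,-90],"jaw":[0.5,0.5,0.5,0.5,0.5,0.5,0.5,0.5,0.5,0.5,0.5,0.5,0.5,0.5,0.5]}'; python3 - <<'E'
from h import *
s=cap('scene');a=cv2.cvtColor(s['image'],cv2.COLOR_RGB2BGR)
b=cv2.resize(a[110:200,255:355],None,fx=7,fy=6.6,interpolation=2)
st=env.read_state();tp=np.array(st['tcp_pos']);R=np.array(st['eef_rot']);print(tp,st['qpos'])
for p,col in(((.5155,.2489,.046),(0,255,0)),((.5749,.2402,.01),(0,255,0)),((tp[0],tp[1],tp[2]+.003),(255,0,255)),):
    q=proj(s,[p])[0]; cv2.circle(b,(int((q[0]-254.5)*7),int((q[1]-109.5)*6.6)),3,col,-1)
cv2.imwrite('pics/f4.png',b)
c=cap('top');a=cv2.cvtColor(c['image'],cv2.COLOR_RGB2BGR)
cv2.imwrite('pics/f5.png',cv2.resize(a[140:240,130:240],None,fx=7,fy=6,interpolation=2))
E
```

```text
t: 11.08
tcp_pos: [0.5151, 0.249, 0.1297]
eef_rot: [[0.142, 0.99, -0.001], [0.99, -0.142, -0.0], [-0.0, -0.0, -1.0]]
contact_force: [0.2, -0.2, -0.2]
gripper_width: 0.5
[0.51518115 0.24897588 0.1297353 ] [ 2.52109939e-01  1.41711781e-01  1.81577639e+00 -2.08091272e-05
  1.18454479e+00  3.94879921e-01]
```

View pics/f4.png

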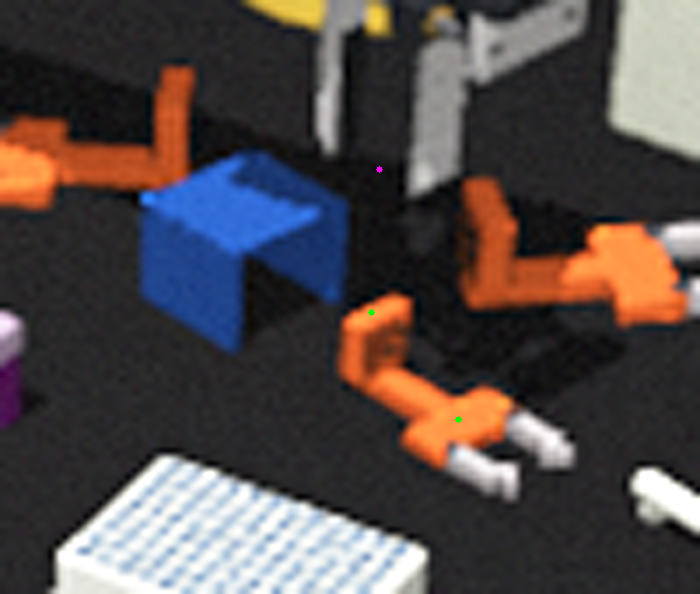

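View pics/f5.png

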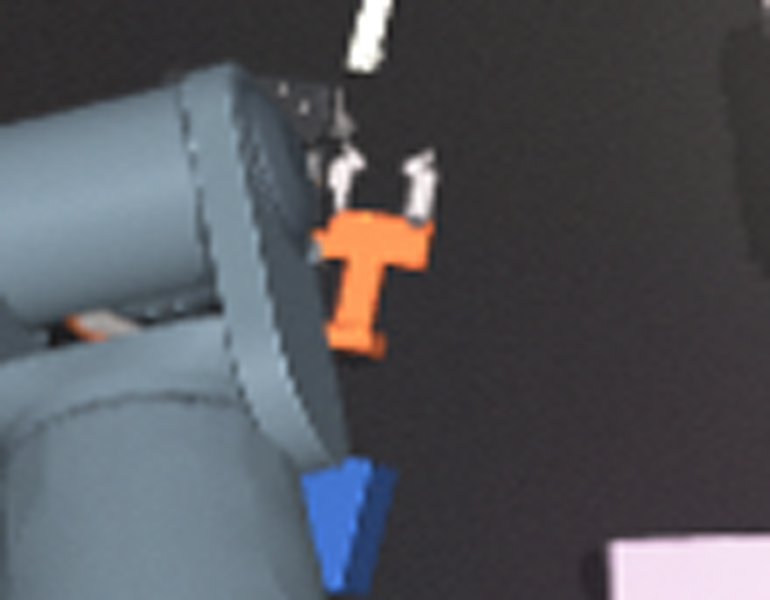

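```bash
python3 -m handwheel '{"translation":[[0,0,-0.03],[0,0,-0.06],[0,0,-0.085],[0,0,-0.1],[0,0,-0.11],[0,0,-0.115],[0,0,-0.117],[0,0,-0.117]],"spin":[0,0,0,0,0,0,0,0],"jaw":[0.5,0.5,0.5,0.5,0.5,0.5,0.5,0.5]}'; python3 - <<'E'
from h import *
s=cap('scene');a=cv2.cvtColor(s['image'],cv2.COLOR_RGB2BGR)
b=cv2.resize(a[110:200,255:355],None,fx=7,fy=6.6,interpolation=2)
cv2.imwrite('pics/g1.png',b)
E
```

```text
t: 11.85
tcp_pos: [0.5159, 0.2492, 0.0134]
eef_rot: [[0.144, 0.99, 0.001], [0.99, -0.144, 0.0], [0.0, 0.001, -1.0]]
contact_force: [-0.0, -0.4, 0.3]
gripper_width: 0.503
```

View pics/g1.png

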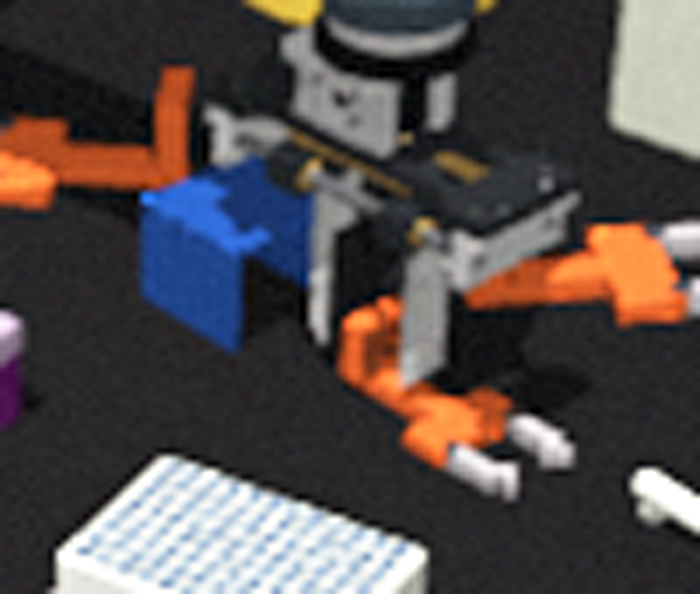

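```bash
python3 -m handwheel '{"translation":[[0,0,0],[0,0,0],[0,0,0],[0,0,0],[0,0,0],[0,0,0],[0,0,0]],"spin":[0,0,0,0,0,0,0],"jaw":[0.3,0.1,0,0,0,0,0]}'; python3 -m handwheel '{"translation":[[0,0,0.02],[0,0,0.05],[0,0,0.09],[0,0,0.13],[0,0,0.14],[0,0,0.14]],"spin":[0,0,0,0,0,0],"jaw":[0,0,0,0,0,0]}'; python3 - <<'E'
from h import *
s=cap('scene');a=cv2.cvtColor(s['image'],cv2.COLOR_RGB2BGR)
b=cv2.resize(a[90:190,255:355],None,fx=7,fy=6,interpolation=2)
cv2.imwrite('pics/g2.png',b)
c=cap('top');a=cv2.cvtColor(c['image'],cv2.COLOR_RGB2BGR)
cv2.imwrite('pics/g3.png',cv2.resize(a[130:230,120:230],None,fx=7,fy=6,interpolation=2))
E
```

```text
t: 12.48
tcp_pos: [0.5154, 0.2491, 0.0131]
eef_rot: [[0.145, 0.989, 0.0], [0.989, -0.145, -0.0], [-0.0, 0.0, -1.0]]
contact_force: [-0.9, 0.9, 1.6]
gripper_width: 0.124
t: 12.98
tcp_pos: [0.5178, 0.2498, 0.1571]
eef_rot: [[0.145, 0.989, 0.008], [0.989, -0.145, 0.002], [0.003, 0.007, -1.0]]
contact_force: [1.0, 0.1, -1.2]
gripper_width: 0.128
```

View pics/g2.png

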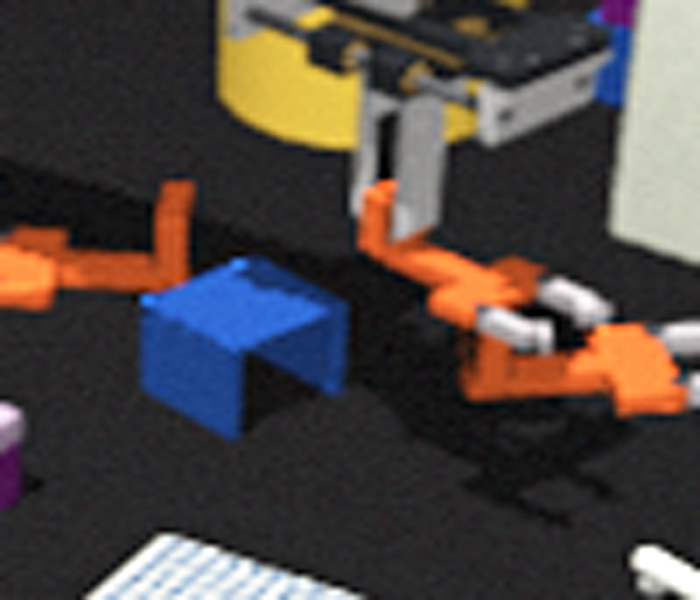

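View pics/g3.png

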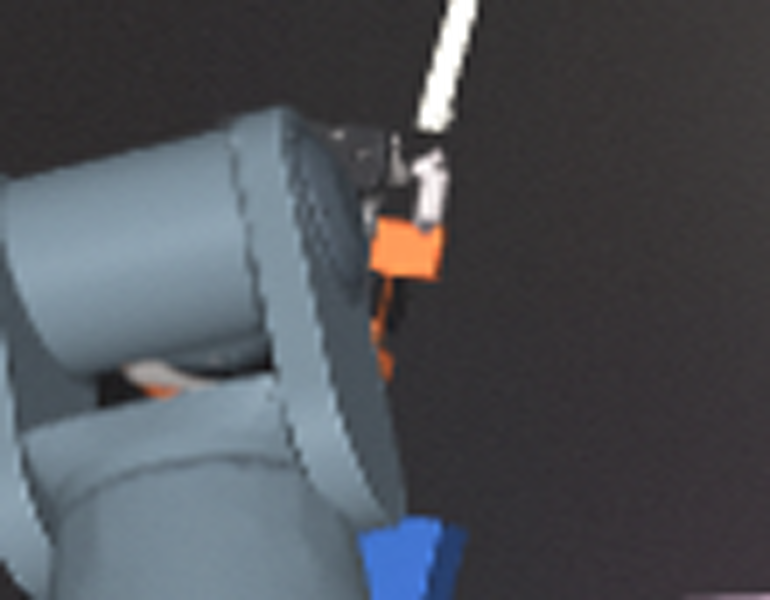

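Held (opening 11.7 mm, the plate is 12 mm). I'll carry it high to the near end of the channel, turning +14.5°.

```bash
python3 -m handwheel '{"translation":[[0,-0.01,0.01],[-0.008,-0.035,0.02],[-0.016,-0.065,0.03],[-0.024,-0.095,0.03],[-0.032,-0.125,0.03],[-0.04,-0.155,0.03],[-0.048,-0.185,0.03],[-0.056,-0.215,0.03],[-0.064,-0.245,0.03],[-0.072,-0.275,0.03],[-0.08,-0.305,0.03],[-0.087,-0.335,0.03],[-0.092,-0.355,0.03],[-0.0955,-0.367,0.03],[-0.0955,-0.367,0.03],[-0.0955,-0.367,0.03],[-0.0955,-0.367,0.03]],"spin":[0,1,2,3,4,5,6,7,8,9,11,12,13.5,14.5,14.5,14.5,14.5],"jaw":[0,0,0,0,0,0,0,0,0,0,0,0,0,0,0,0,0]}'; python3 - <<'E'
from h import *
s=cap('scene');a=cv2.cvtColor(s['image'],cv2.COLOR_RGB2BGR)
cv2.imwrite('pics/h1.png',cv2.resize(a[120:270,190:340],None,fx=4,fy=4,interpolation=2))
c=cap('top');a=cv2.cvtColor(c['image'],cv2.COLOR_RGB2BGR)
cv2.imwrite('pics/h2.png',cv2.resize(a[120:260,200:350],None,fx=5,fy=4.2,interpolation=2))
st=env.read_state();print(st['tcp_pos'],st['contact_force'],st['qpos'])
E
```

```text
t: 14.5
tcp_pos: [0.4193, -0.1172, 0.182]
eef_rot: [[-0.107, 0.994, -0.002], [0.994, 0.107, 0.001], [0.001, -0.002, -1.0]]
contact_force: [0.0, -0.1, -1.5]
gripper_width: 0.123
[ 0.41967622 -0.11701351  0.18241656] [ 0.56830861 -0.45938816 -1.20165682] [-5.33400304e-01 -2.66382785e-01  2.10157526e+00  1.16843487e-04
  1.30764071e+00 -6.42342727e-01]
```

View pics/h1.png

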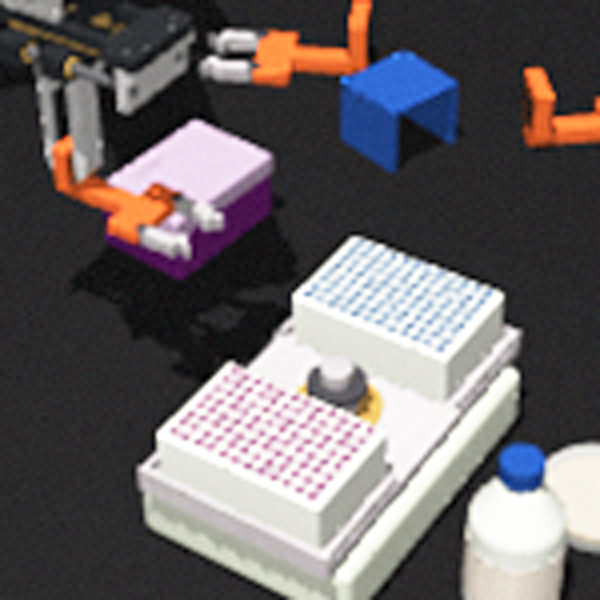

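View pics/h2.png

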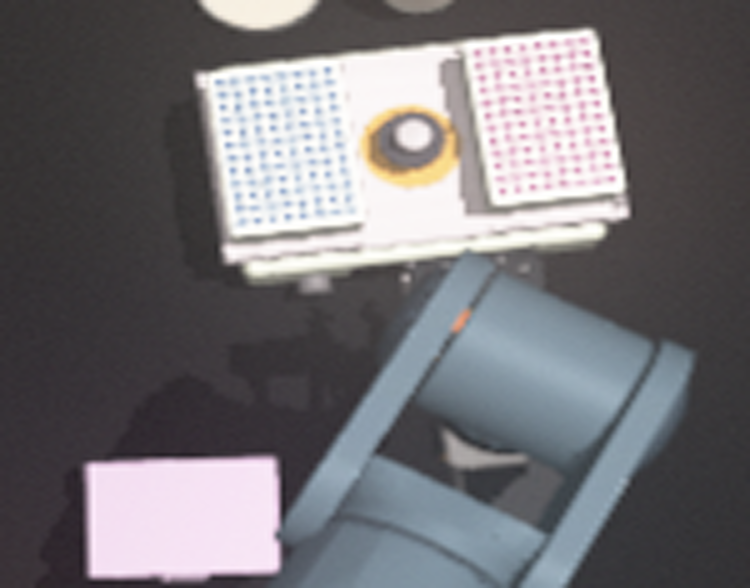

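```bash
cat >> h.py <<'E'
def clipview(fn,x0,y0,w,h,f):
    s=cap('scene');a=cv2.cvtColor(s['image'],cv2.COLOR_RGB2BGR)
    st=env.read_state();tp=np.array(st['tcp_pos']);R=np.array(st['eef_rot']);print(tp.round(4),np.array(st['contact_force']).round(2),st['gripper_width'],st['t'])
    b=cv2.resize(a[y0:y0+h,x0:x0+w],None,fx=f,fy=f,interpolation=2)
    ex=R[:,1];ey=np.array([-ex[1],ex[0],0]);u=tp[2]-.0131
    th=np.r_[tp[:2],u];P=[]
    for x,y,z in((43+4,28,10),(43+4,-28,10),(73,28,10),(73,-28,10),(-6,18,46),(-6,-18,46),(6,18,46),(6,-18,46),(113,20,5),(113,-20,5)):
        P.append(th+(ex*x+ey*y)/1000+[0,0,z/1000])
    for q in proj(s,P): cv2.circle(b,(int((q[0]-x0+.5)*f),int((q[1]-y0+.5)*f)),2,(0,255,0),-1)
    cv2.imwrite('pics/'+fn,b)
E
python3 -c "
from h import *
clipview('h3.png',185,135,80,65,9)"
```

```text
[ 0.4198 -0.1171  0.1826] [-0.18 -0.38 -0.6 ] 0.12428040202091516 14.65
```

View pics/h3.png

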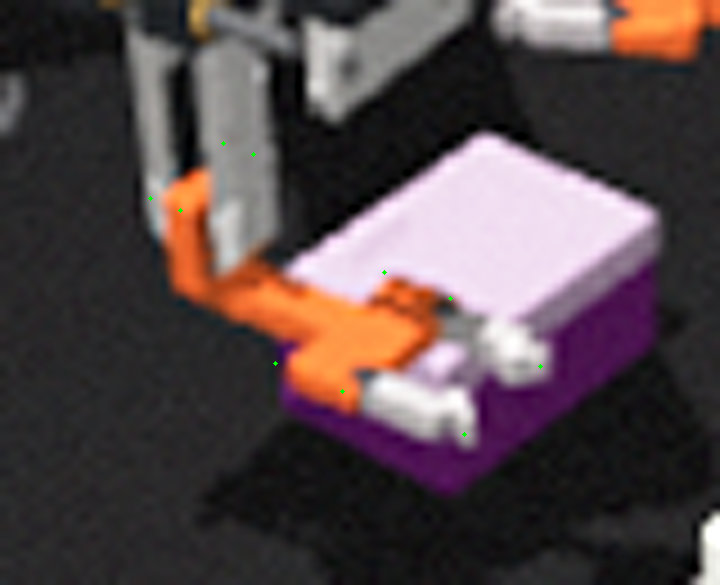

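```bash
python3 -m handwheel '{"translation":[[0,0,-0.03],[0,0,-0.06],[0,0,-0.085],[0,0,-0.0965],[0,0,-0.0965],[0,0,-0.0965]],"spin":[0,0,0,0,0,0],"jaw":[0,0,0,0,0,0]}'; python3 -c "
from h import *
clipview('h4.png',185,160,90,70,8)"
```

```text
t: 15.15
tcp_pos: [0.4197, -0.1173, 0.0862]
eef_rot: [[-0.109, 0.994, -0.001], [0.994, 0.109, 0.001], [0.001, -0.001, -1.0]]
contact_force: [0.2, 0.0, -1.0]
gripper_width: 0.124
[ 0.4205 -0.1179  0.0873] [-0.38  0.48 -0.64] 0.12384985822012605 15.2
```

View pics/h4.png

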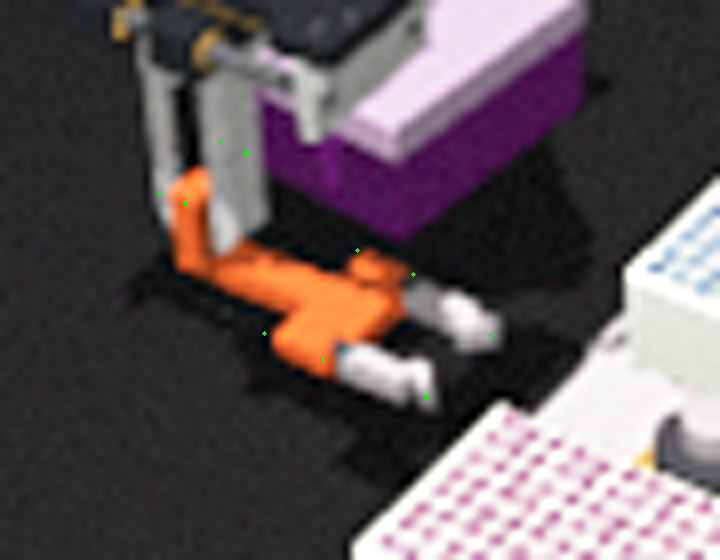

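```bash
python3 -m handwheel '{"translation":[[0.015,0.0016,0],[0.03,0.0033,0],[0.045,0.005,0],[0.06,0.0065,0],[0.07,0.0076,0],[0.08,0.0087,0],[0.08,0.0087,0]],"spin":[0,0,0,0,0,0,0],"jaw":[0,0,0,0,0,0,0]}'; python3 -c "
from h import *
clipview('i1.png',210,150,90,70,8)
c=cap('top');a=cv2.cvtColor(c['image'],cv2.COLOR_RGB2BGR)
cv2.imwrite('pics/i2.png',cv2.resize(a[110:210,220:340],None,fx=6,fy=6,interpolation=2))"
```

```text
t: 15.78
tcp_pos: [0.5019, -0.1095, 0.0877]
eef_rot: [[-0.108, 0.994, 0.002], [0.994, 0.108, -0.001], [-0.001, 0.002, -1.0]]
contact_force: [-0.6, 1.2, -0.5]
gripper_width: 0.126
[ 0.5007 -0.1093  0.0872] [-0.06 -0.16 -0.39] 0.12357088842979909 15.8333
```

View pics/i1.png

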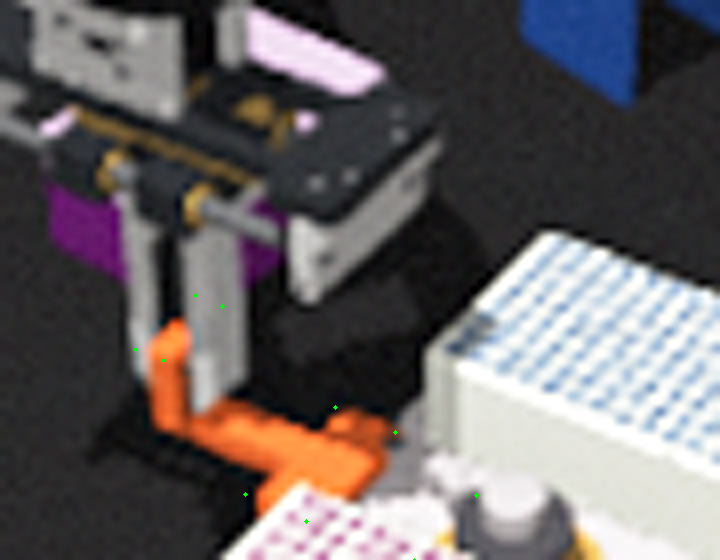

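View pics/i2.png

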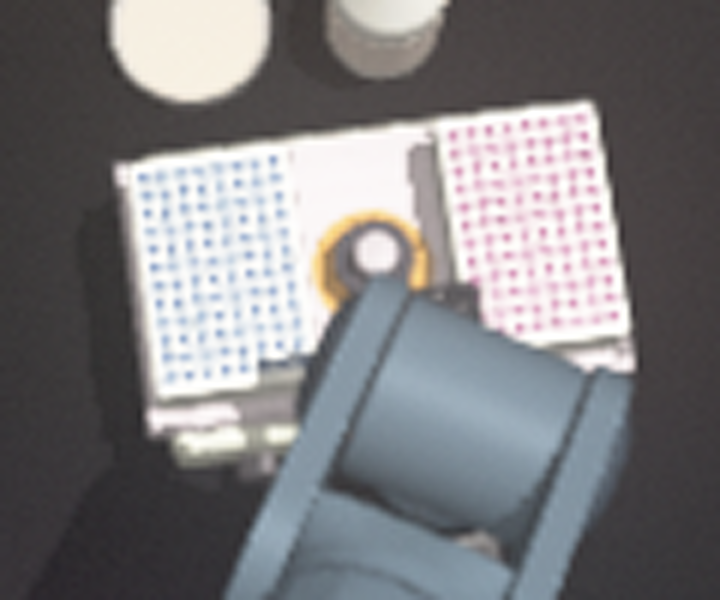

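```bash
python3 -m handwheel '{"translation":[[0.006,0.0006,0],[0.012,0.0013,0],[0.018,0.002,0],[0.018,0.002,0]],"spin":[0,0,0,0],"jaw":[0,0,0,0]}';python3 -m handwheel '{"translation":[[0.005,0.0005,0],[0.01,0.001,0],[0.01,0.001,0]],"spin":[0,0,0],"jaw":[0,0,0]}'
```

```text
t: 16.22
tcp_pos: [0.5189, -0.1074, 0.0867]
eef_rot: [[-0.108, 0.994, 0.001], [0.994, 0.108, -0.0], [-0.0, 0.001, -1.0]]
contact_force: [-0.3, 0.7, -1.2]
gripper_width: 0.125
t: 16.47
tcp_pos: [0.5259, -0.106, 0.0852]
eef_rot: [[-0.108, 0.994, -0.007], [0.994, 0.108, 0.001], [0.001, -0.006, -1.0]]
contact_force: [-5.8, -0.6, -1.3]
gripper_width: 0.126
```

```bash
python3 -m handwheel '{"translation":[[0.003,0.0003,0],[0.006,0.0006,0],[0.006,0.0006,0]],"spin":[0,0,0],"jaw":[0,0,0]}';python3 -m handwheel '{"translation":[[0.003,0.0003,0],[0.006,0.0006,0],[0.006,0.0006,0]],"spin":[0,0,0],"jaw":[0,0,0]}'
```

```text
t: 16.72
tcp_pos: [0.5311, -0.1053, 0.0846]
eef_rot: [[-0.108, 0.994, -0.008], [0.994, 0.108, 0.001], [0.002, -0.008, -1.0]]
contact_force: [-5.2, -0.1, -3.5]
gripper_width: 0.129
t: 16.97
tcp_pos: [0.5394, -0.1049, 0.0857]
eef_rot: [[-0.108, 0.994, -0.002], [0.994, 0.108, 0.0], [0.001, -0.002, -1.0]]
contact_force: [-1.4, -0.6, -3.1]
gripper_width: 0.126
```

```bash
python3 -m handwheel '{"translation":[[0.003,0.0003,0],[0.006,0.0006,0],[0.006,0.0006,0]],"spin":[0,0,0],"jaw":[0,0,0]}';python3 -m handwheel '{"translation":[[0.002,0.0002,0],[0.003,0.0003,0],[0.003,0.0003,0]],"spin":[0,0,0],"jaw":[0,0,0]}'
```

```text
t: 17.22
tcp_pos: [0.5476, -0.1046, 0.0872]
eef_rot: [[-0.108, 0.994, 0.003], [0.994, 0.108, -0.0], [-0.001, 0.003, -1.0]]
contact_force: [3.2, 0.5, -2.6]
gripper_width: 0.12
t: 17.47
tcp_pos: [0.5491, -0.1041, 0.0866]
eef_rot: [[-0.108, 0.994, 0.0], [0.994, 0.108, -0.0], [-0.0, 0.0, -1.0]]
contact_force: [-0.0, -0.1, -2.4]
gripper_width: 0.126
```

```bash
python3 -m handwheel '{"translation":[[0.002,0.0002,0],[0.002,0.0002,0]],"spin":[0,0],"jaw":[0,0]}';python3 -m handwheel '{"translation":[[0.002,0.0002,0],[0.002,0.0002,0]],"spin":[0,0],"jaw":[0,0]}'; python3 -c "
from h import *
clipview('j1.png',215,145,100,75,7.5)
c=cap('top');a=cv2.cvtColor(c['image'],cv2.COLOR_RGB2BGR)
cv2.imwrite('pics/j2.png',cv2.resize(a[110:210,220:340],None,fx=6,fy=6,interpolation=2))"
```

```text
t: 17.63
tcp_pos: [0.5498, -0.1039, 0.0863]
eef_rot: [[-0.108, 0.994, -0.003], [0.994, 0.108, 0.0], [0.0, -0.003, -1.0]]
contact_force: [-4.7, -0.3, 0.9]
gripper_width: 0.128
t: 17.8
tcp_pos: [0.55, -0.1038, 0.0856]
eef_rot: [[-0.108, 0.994, -0.008], [0.994, 0.108, 0.0], [0.001, -0.008, -1.0]]
contact_force: [-8.5, -1.6, 1.3]
gripper_width: 0.128
[ 0.5499 -0.1038  0.0855] [-10.26  -2.37   2.77] 0.12497865893854593 17.85
```

View pics/j1.png

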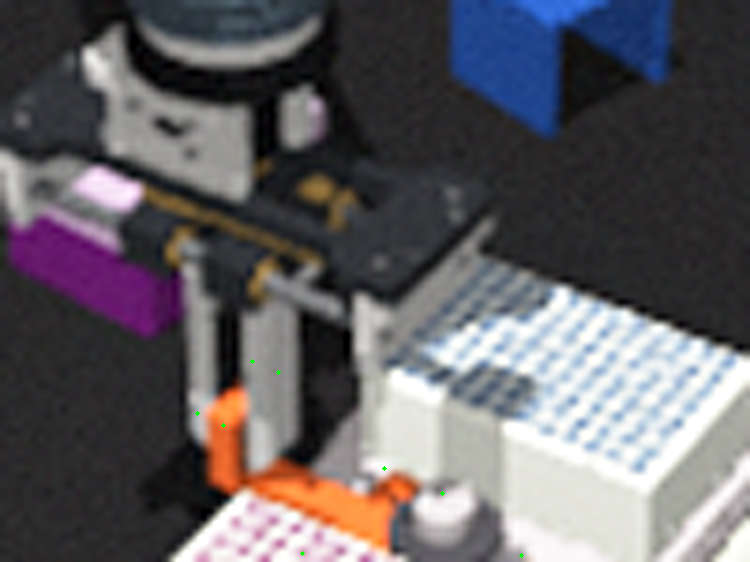

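Firm stop at the predicted home pose after the snap. I'll ease the push off, open the jaws and look.

```bash
python3 -m handwheel '{"translation":[[-0.002,-0.0002,0],[-0.003,-0.0003,-0.001],[-0.003,-0.0003,-0.001],[-0.003,-0.0003,-0.001],[-0.003,-0.0003,-0.001],[-0.003,-0.0003,-0.001],[-0.003,-0.0003,-0.001]],"spin":[0,0,0,0,0,0,0],"jaw":[0,0,0,0.2,0.3,0.4,0.4]}'; python3 -m handwheel '{"translation":[[0,0,0.01],[0,0,0.03],[0,0,0.06],[0,0,0.1],[0,0,0.14],[0,0,0.15]],"spin":[0,0,0,0,0,0],"jaw":[0.4,0.4,0.4,0.4,0.4,0.4]}';  python3 -m handwheel '{"translation":[[-0.03,0,0.02],[-0.06,0,0.04],[-0.09,0,0.06],[-0.09,-0.04,0.06],[-0.09,-0.08,0.06],[-0.09,-0.12,0.06],[-0.09,-0.16,0.06],[-0.09,-0.2,0.06],[-0.09,-0.24,0.06],[-0.09,-0.28,0.06],[-0.09,-0.28,0.06]],"spin":[0,0,0,0,0,0,0,0,0,0,0],"jaw":[0.4,0.4,0.4,0.4,0.4,0.4,0.4,0.4,0.4,0.4,0.4]}'; python3 -c "
from h import *
c=cap('scene','k_s.png');a=cv2.cvtColor(c['image'],cv2.COLOR_RGB2BGR)
cv2.imwrite('pics/k1.png',cv2.resize(a[170:270,215:325],None,fx=6,fy=6,interpolation=2))
c=cap('top','k_t.png');a=cv2.cvtColor(c['image'],cv2.COLOR_RGB2BGR)
cv2.imwrite('pics/k2.png',cv2.resize(a[110:210,220:340],None,fx=6,fy=6,interpolation=2))"
```

```text
t: 18.48
tcp_pos: [0.5504, -0.1041, 0.0859]
eef_rot: [[-0.108, 0.994, 0.001], [0.994, 0.108, -0.0], [-0.0, 0.001, -1.0]]
contact_force: [0.1, -0.7, 0.7]
gripper_width: 0.368
t: 18.98
tcp_pos: [0.5531, -0.1052, 0.2442]
eef_rot: [[-0.108, 0.994, 0.012], [0.994, 0.108, -0.005], [-0.006, 0.011, -1.0]]
contact_force: [-0.5, -0.1, 1.5]
gripper_width: 0.401
t: 19.9
tcp_pos: [0.4585, -0.3896, 0.2945]
eef_rot: [[-0.102, 0.995, -0.001], [0.995, 0.102, -0.001], [-0.001, -0.001, -1.0]]
contact_force: [0.4, 1.0, 0.3]
gripper_width: 0.399
```

View pics/k1.png

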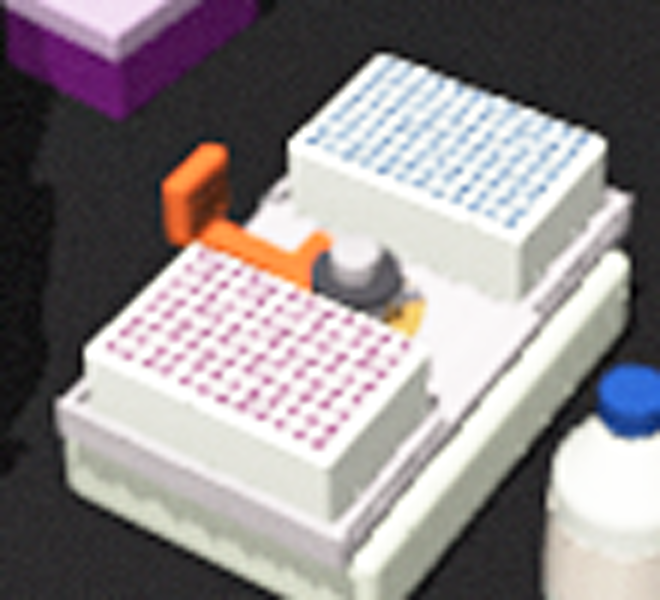

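View pics/k2.png

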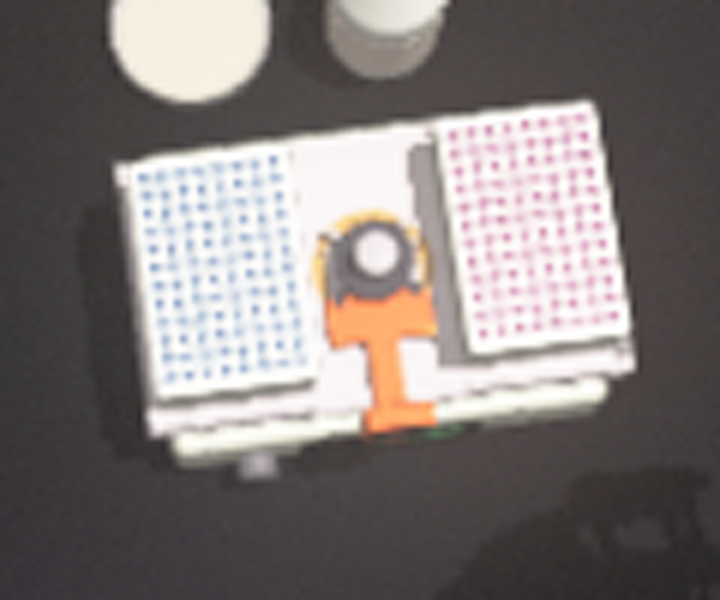

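```bash
python3 - <<'E'
from h import *
c=cap('top')
b=cv2.cvtColor(c['image'],cv2.COLOR_RGB2BGR)
cv2.imwrite('pics/k3.png',cv2.resize(b[140:190,265:305],None,fx=12,fy=12,interpolation=0))
S=np.array([.6384,-.0943]);T=lambda u,v:(u/6-.5+220,v/6-.5+110)
e=np.array([.994,.108]);n=np.array([-.108,.994])
for nm,p,z in(('yoke rear L',(330,348),.08),('yoke rear R',(437,333),.08),('thumb top L',(368,413),.116),('thumb top R',(437,402),.116)):
    d=onz(c,T(*p),z)[:2]-S; print(nm,(d@e).round(4),(d@n).round(4))
a=cv2.imread('pics/top0.png').astype(int);d=np.abs(a-b).sum(2);d[:,:]=np.where(d>120,255,0);
for nm,(x0,y0,x1,y1) in dict(pl=(238,128,273,180),pr=(288,122,328,172),tip=(210,222,262,265),pip=(175,85,205,155),bot=(270,92,300,126),dish=(235,98,268,130),calc=(365,178,415,248)).items(): print(nm,(d[y0:y1,x0:x1]>0).sum())
E
```

```text
yoke rear L -0.0425 0.0298
yoke rear R -0.0419 -0.028
thumb top L -0.0864 0.0175
thumb top R -0.0854 -0.0186
pl 0
pr 30
tip 0
pip 0
bot 0
dish 0
calc 1795
```

View pics/k3.png

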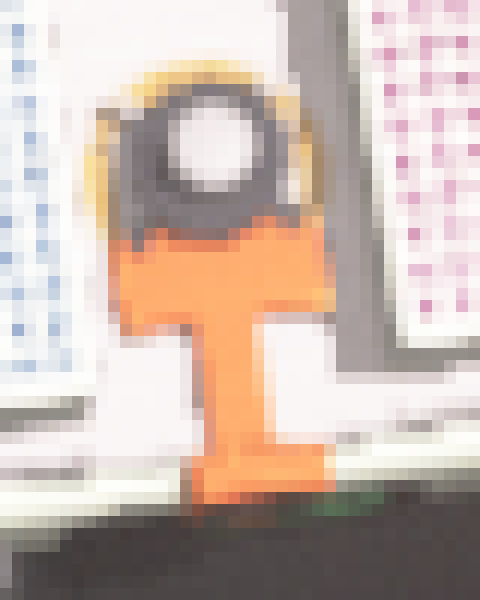

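The clip is home: yoke rear edge is 42 mm behind the spindle (43 mm nominal), centred to 1 mm. The calculator difference is the arm passing over it, not a shift. I'll hand the job in.

```bash
python3 -c "
from plant import env
s=env.read_state();print(s['t'],max(abs(s['qvel'])),s['contact_force'])
print(env.sign_off())"
```

```text
20.05 0.025939585273715583 [ 0.03116876 -0.61978407  0.40221704]
the job is handed in; nothing more can be done
None
```

I drew the clip out of the holder by its yoke, laid it flat on the bench and let go. I then took it by the thumb plate, brought it in low along the channel, pushed it onto the spindle, released it and moved the arm away. The job was handed in at 20 s; sign-off gave no verdict.

**Last checks**
- **Snap:** while pushing, the force fell off and briefly reversed as it snapped on. It then met a firm stop within about 1 mm of the predicted home pose.
- **Position:** in the last top view the yoke's rear edge is 42 mm behind the spindle axis (43 mm nominal), centred to about 1 mm. The thumb plate's visible top edges read 85–86 mm behind the axis (plate nominally spans 84–96 mm), which fits. I judged the jaws closed by eye only.
- **Other objects:** the left plate, tip box, pipette, bottle and dish showed no change against the first picture. The right plate's area differed by 30 pixels, which I did not trace further; it looked in place. The arm covered the calculator in the last picture, so I could not compare it. No move went lower than about 0.29 m near it.

**What disagreed**
- **Tool height:** the fingertips stood about 28 mm higher than the reported TCP height implied. The pictures first showed this, and a 23 N touch on the bench confirmed it. I worked from that contact height afterwards.
- **Clip pitch:** in the scene view the carried clip's rear looked 2–4 mm higher than predicted.

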